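# Trip both breakers, stand the tipped bottles up in the warming lane, restore power

## Robot

A 6-joint arm with a two-finger parallel gripper is mounted at the origin on the work surface. World frame = base frame: x ahead of the robot, y to its left, z up, the work surface at z = 0. Lengths are in mm, angles in degrees, forces in N, time in s.
With the tool pointing down it reaches from about 300 to 850 mm from the base axis. Payload 4.2 kg.
Tool frame: the origin (TCP) lies midway between the tips of the shut fingers; the grasp point (between the pads) lies 19 mm behind it (env.grip_point_offset is the distance from the TCP to the grasp point, in mm); z points along the fingers, x is the direction in which the jaws open and shut, and the axes are right-handed (so a half turn about z gives the same grasp; the last joint's range is limited). The gripper opens to 91 mm and grips with 3 to 60 N. Pads are 32 mm wide; open, the fingers measure 118 mm over their backs; the gripper's body (76 mm by 178 mm) begins 60 mm behind the grasp point.
Start: joints at [68.468, 18.312, 89.639, -0, 72.044, -1.146], TCP at [200.299, 539.002, 213.976] pointing down, gripper open.
Joint ranges: [-177.97, 177.97], [-48.28, 115.42], [12.27, 149.76], [-77.06, 257.06], [2.81, 150.46], [-146.56, 146.56]. Speed limits (degrees/s): [147.25, 147.25, 180, 180, 180, 180].

## Interface

Orientations are given as [roll, pitch, yaw] about the fixed x, y, z axes, in that order (R = Rz(yaw) Ry(pitch) Rx(roll)).
In Python, from workcell import env gives the robot as it stands.
- The arm moves only by the shell command python3 -m pendant 'ROWS' [FORCE]. ROWS is JSON, a list of rows, each an object with "xyz": the shift along the tool's x, y, z in m, a list of three; "roll": the turn about the tool's z in degrees; "jaw": the closure, from 0 (fully open) to 1 (shut). A call has exactly 8 rows; each row is the pose to reach, as a shift and turn from the pose commanded when the call began, along the tool's axes at that moment; what a row does not reach only later rows make up. A row lasts 1/8 s, in which the tool goes at most 62.5 mm and 10.7 degrees, less where a joint would pass 70% of its speed; a pose out of reach is approached as far as the arm can. A call with a gripper value outside its range is refused whole. The fingers move at their own pace and stop on an object; FORCE is the grip in N (left out, the last holds). Time passes only in rows, so rows that repeat a pose let the fingers close, or fill a call up. It gives the time, the measured TCP pose, the force and the opening at its end, in the units of the state.
- env.state(): the state, without advancing time (a new reading comes with each control period).
- env.grab_frame(name): name is "scene" or "top" or "wrist"; returns (picture, depth): 420x560x3 uint8, blue, green, red; 420x560 float32, mm along the optical axis (not along the pixel's ray), 0 where there is no reading.
- env.camera_params(name): a dict with "camera_matrix" (3x3 intrinsics, pixels), "cam_to_world" (4x4, takes a point from camera to world coordinates); the wrist camera has in their place "hand_eye" (4x4, takes a point from camera to tool coordinates, whose origin is the TCP and whose axes are the tool frame's). Camera axes: x right, y up, looking along -z (the intrinsics and any distortion apply to the point x, -y, -z); pixel columns grow to the right and rows downward; lengths in mm; the calibration is good to about 2 mm. A picture is of the moment at which its call begins: read the wrist's pose just before it. camera_params takes no time and is no camera call.
- env.job_done(): hands the job in, once; it reports no verdict.
The state is a dict: "time_s": time; "qpos": joint angles; "qvel": joint speeds; "effort": joint torques, N m; "ee_pos": TCP position; "ee_rot": TCP orientation; "force": force on the tool from outside, world axes, zero at the start; "torque": the same for the moment, N m; "gripper_width": finger opening in mm.
Only numpy, scipy, OpenCV 4.12 (cv2) and the standard library are available. Lean on these libraries where they do the work, as an engineer would, in place of code of your own. Each camera call takes 0.05 s, during which the arm holds its last target. There are 200 camera calls.

## Task

Two safety-trip units feed the bottle-warming plate, so take its power off first: press the test button of the branch unit (the smaller one) until its lever drops, then do the same on the main unit (the larger one). With both levers down, stand every tipped bottle upright on the dark strip of the plate, in the row with the bottle that already stands there. Then restore power by lifting the levers fully back up, the main one first and the branch one last, leaving all bottles standing wholly on the strip and the other things on the bench where they are.

Things in the scene. Friction and masses are not known exactly. Their poses are not given: they have to be found in the camera images.
- lane (a point): the lane: a dark strip 100 mm wide (along this frame's x) and 520 mm long (along its y) in the middle of the flat top of a fixed aluminium bottle-warming plate (220 x 540 mm, 30 mm high). This point is the centre of the strip, on the plate's top surface; x points away from the robot across the lane, y to the left along the lane, z up
- tip1_mid (a point): a white square-section plastic reagent bottle with a round grey screw cap; body 54 x 54 mm and 86 mm tall, cap 36 mm across, 115 mm tall overall, about 0.2 kg, with a thick heavy bottom (centre of mass about 22 mm above the bottom). This point is its centre, half-way up its axis; its z axis runs from the bottom to the cap. At the start it lies on one flat side across the plate, cap away from the robot; it may be absent.
- tip2_mid (a point): a white square-section plastic reagent bottle with a round grey screw cap; body 54 x 54 mm and 86 mm tall, cap 36 mm across, 115 mm tall overall, about 0.2 kg, with a thick heavy bottom (centre of mass about 22 mm above the bottom). This point is its centre, half-way up its axis; its z axis runs from the bottom to the cap. At the start it lies on one flat side across the plate, cap away from the robot; it may be absent.
- tip3_mid (a point): a white square-section plastic reagent bottle with a round grey screw cap; body 54 x 54 mm and 86 mm tall, cap 36 mm across, 115 mm tall overall, about 0.2 kg, with a thick heavy bottom (centre of mass about 22 mm above the bottom). This point is its centre, half-way up its axis; its z axis runs from the bottom to the cap. At the start it lies on one flat side across the plate, cap away from the robot; it may be absent.
- stand1_mid (a point): a white square-section plastic reagent bottle with a round grey screw cap; body 54 x 54 mm and 86 mm tall, cap 36 mm across, 115 mm tall overall, about 0.2 kg, with a thick heavy bottom (centre of mass about 22 mm above the bottom). This point is its centre, half-way up its axis; its z axis runs from the bottom to the cap. At the start it stands upright in the lane.
- main_hinge (a point): the hinge of the lever of the main trip unit, the larger (110 mm wide) of two fixed white trip units (190 mm long, 60 mm high). This point is on the hinge axis, in the unit's flat top face, 40 mm from its front end; x runs along the unit from front to back (away from the robot), y is the hinge axis, z up
- main_bar (a point): the centre of the black crossbar (22 mm thick, 54 mm long, parallel to the hinge axis) at the end of the main unit's steel lever, 72 mm from the hinge
- main_lever (a joint): angle of the main unit's lever: 0 = fully up (leaning 13 degrees beyond vertical, away from the robot, against its stop), 1.27 = fully dropped (60 degrees from vertical, towards the robot). It is top-heavy: it falls to whichever side of vertical it is on (vertical is 0.23), and needs under 2 N at the crossbar, lifted along its arc; the crossbar's flat ends can be gripped from above and the bar turns freely between the fingers
- main_test (a joint): travel of the main unit's test button: 0 = out, 0.006 m = fully in; sprung, 5 N at full travel. Past about 4 mm it tips the lever, which then drops by itself
- main_cap (a point): the centre of the top of the main unit's round grey test button (34 mm across), 16 mm above the unit's top face and 105 mm behind the hinge; it is pressed straight down
- branch_hinge (a point): the hinge of the lever of the branch trip unit, the smaller (85 mm wide) of two fixed white trip units (190 mm long, 60 mm high). This point is on the hinge axis, in the unit's flat top face, 40 mm from its front end; x runs along the unit from front to back (away from the robot), y is the hinge axis, z up
- branch_bar (a point): the centre of the black crossbar (22 mm thick, 34 mm long, parallel to the hinge axis) at the end of the branch unit's steel lever, 64 mm from the hinge
- branch_lever (a joint): angle of the branch unit's lever: 0 = fully up (leaning 13 degrees beyond vertical, away from the robot, against its stop), 1.27 = fully dropped (60 degrees from vertical, towards the robot). It is top-heavy: it falls to whichever side of vertical it is on (vertical is 0.23), and needs under 2 N at the crossbar, lifted along its arc; the crossbar's flat ends can be gripped from above and the bar turns freely between the fingers
- branch_test (a joint): travel of the branch unit's test button: 0 = out, 0.006 m = fully in; sprung, 5 N at full travel. Past about 4 mm it tips the lever, which then drops by itself
- branch_cap (a point): the centre of the top of the branch unit's round grey test button (26 mm across), 16 mm above the unit's top face and 105 mm behind the hinge; it is pressed straight down
- beaker: bystander: glass beaker, 66 mm across, 70 mm tall; origin at the centre of its underside; to be left alone
- jar: bystander: lidded jar, 60 mm across, 75 mm tall; origin at the centre of its underside; to be left alone
Not all that is in view belongs to the job. Leave any green look-alike of the part that bears tip2_mid alone. What is shaped like the part that bears tip1_mid but turquoise is not meant.

How it is judged:
By the outcome, as a careful person would: the job done as asked, in the order asked, and still so for the second after the job is handed in, with the robot touching nothing.
Of tip1, tip2, tip3 only 2 to 3 are there at a start; the rules pass over those that are not, and their reading is None.
At some moment in a run one of tip1, tip2, tip3 may be knocked a few centimetres aside while the robot is not near it.
Once in a run the grip may slacken for a moment while it holds something.
It also fails if it takes over 210 s, if anything falls off the work surface, if the arm or the gripper's body presses on something with over 40 N, if the wrist force passes 120 N, or if a joint passes its speed limit or range.

## Working session

There is one attempt and no reset: what is moved stays moved. The work goes in short steps, Python scripts to look and compute and a shell command to move; the robot and the scene stay as the last step left them, time stands still between calls to the robot, and variables do not carry over. Pictures are saved under pics/ and viewed, about 12 in all and at most 16, crops included, and the job is handed in when it is done.

```bash
ls; mkdir -p pics; cat > h.py <<'E'
import numpy as np, cv2
from scipy.spatial.transform import Rotation as R
from workcell import env
def pose():
    s=env.state(); T=np.eye(4); T[:3,:3]=R.from_euler('xyz',s['ee_rot'],degrees=True).as_matrix(); T[:3,3]=s['ee_pos']; return T
def shot(name):
    T=pose(); im,d=env.grab_frame(name); p=env.camera_params(name)
    C=T@np.array(p['hand_eye']) if name=='wrist' else np.array(p['cam_to_world'])
    return im,d,np.array(p['camera_matrix']),C,p
def cloud(d,K,C):
    v,u=np.mgrid[:d.shape[0],:d.shape[1]]
    P=np.stack([(u-K[0,2])/K[0,0]*d,-(v-K[1,2])/K[1,1]*d,-d],-1)
    W=P@C[:3,:3].T+C[:3,3]; W[d<=0]=np.nan; return W
E
python3 - <<'E'
from h import *
for n in('scene','top'):
    im,d,K,C,p=shot(n); cv2.imwrite(f'pics/{n}0.png',im); np.savez(f'{n}0.npz',im=im,d=d,K=K,C=C); print(n,K.tolist(),C.round(2).tolist(),[k for k in p])
print(env.state())
E
```

```text
pics
scene [[457.60702381733, 0.0, 278.76788413606755], [0.0, 457.60702381733, 199.6827014553162], [0.0, 0.0, 1.0]] [[-0.41, -0.77, 0.48, 1165.04], [0.91, -0.35, 0.2, 405.67], [0.01, 0.52, 0.85, 1381.31], [0.0, 0.0, 0.0, 1.0]] ['camera_matrix', 'cam_to_world']
top [[432.19160501307897, 0.0, 278.74555494421816], [0.0, 432.19160501307897, 214.81033896032415], [0.0, 0.0, 1.0]] [[0.02, 1.0, -0.07, 342.56], [-1.0, 0.02, 0.01, 87.2], [0.01, 0.07, 1.0, 1401.38], [0.0, 0.0, 0.0, 1.0]] ['camera_matrix', 'cam_to_world']
{'time_s': 0.1, 'qpos': array([ 6.84707537e+01,  1.83475288e+01,  8.96997794e+01,  1.67339419e-06,
        7.20459998e+01, -1.14523594e+00]), 'qvel': array([-0.11982251, -0.09322251, -0.21072622,  0.06256924, -0.04640559,
        0.05389673]), 'effort': array([ 5.09462116e-04, -4.13331735e+01, -2.32510364e+01,  7.30563956e-02,
        4.20022616e-02, -5.80627557e-05]), 'ee_pos': array([200.09970948, 538.56050178, 213.20641742]), 'ee_rot': array([-1.79998133e+02,  9.32893213e-02,  6.96159906e+01]), 'force': array([-0.6419415 , -0.23049049, -0.71730088]), 'torque': array([ 0.02384763,  0.06950742, -0.01092963]), 'gripper_width': 91.3515072966826}
```

View pics/top0.png

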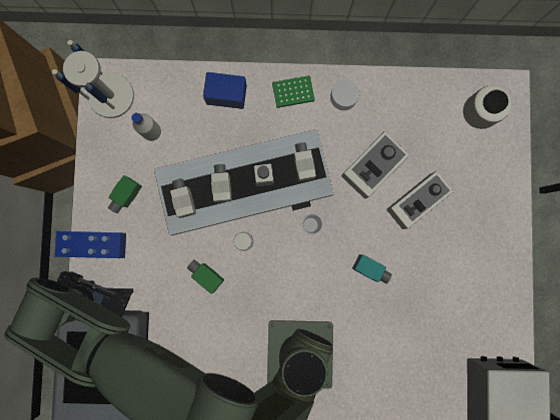

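View pics/scene0.png

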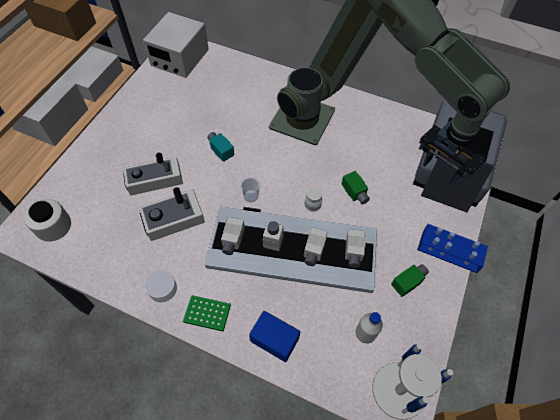

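Candidates, top view: the white tipped bottles are at (182,198), (221,183) and (305,162), and the standing one is at (263,174). Look-alikes to leave alone are green at (124,192) and (207,277), and turquoise at (371,268). The main unit is at (375,165) and the branch unit at (420,200). The beaker and jar are at (243,241) and (312,224).

```bash
python3 - <<'E'
from h import *
z=np.load('top0.npz'); im,d,K,C=z['im'],z['d'],z['K'],z['C']; W=cloud(d,K,C)
# bench height check
print('bench',np.nanmedian(W[300:330,420:450].reshape(-1,3),0))
def reg(u0,u1,v0,v1): 
    m=np.zeros(d.shape,bool); m[v0:v1,u0:u1]=1; return m&np.isfinite(W[...,2])
def rect(m,n):
    P=W[m]; r=cv2.minAreaRect(P[:,:2].astype(np.float32)); b=cv2.boxPoints(r)
    print(n,len(P),'c',np.round(r[0],1),'sz',np.round(r[1],1),'ang',round(r[2],1),'z',np.percentile(P[:,2],[5,50,95]).round(1))
Z=W[...,2]
rect(reg(150,340,125,240)&(abs(Z-31)<5),'plate')
for n,b in dict(t1=(170,200,175,220),t2=(208,235,160,205),st=(250,278,155,192),t3=(292,320,138,184)).items():
    rect(reg(*b)&(Z>50),n); rect(reg(*b)&(Z>78),n+' hi')
for n,b in dict(main=(340,410,128,200),branch=(386,454,170,232)).items():
    rect(reg(*b)&(abs(Z-61)<5),n+' top'); rect(reg(*b)&(Z>71)&(Z<82),n+' cap'); rect(reg(*b)&(Z>105),n+' bar')
    rect(reg(*b)&(Z>40),n+' all')
for n,b in dict(beaker=(300,325,210,235),jar=(230,256,230,254)).items(): rect(reg(*b)&(Z>30),n)
cv2.imwrite('pics/c1.png',cv2.resize(im[120:240,150:460],None,fx=2.5,fy=2.5,interpolation=3))
E
```

```text
bench [ 131.80796496 -427.87544852   -1.62465612]
plate 8227 c [540.4 200.4] sz [345.  582.7] ang 1.6 z [26.8 30.4 34.5]
t1 655 c [483.5 383.9] sz [114.8  55.6] ang 17.0 z [63.1 82.8 88.4]
t1 hi 497 c [482.6 383.4] sz [111.9  55.4] ang 16.1 z [79.3 84.1 88.6]
t2 628 c [533.1 264.2] sz [114.7  55.1] ang 6.4 z [63.8 82.9 88.4]
t2 hi 486 c [531.8 264.3] sz [111.8  55. ] ang 7.5 z [79.7 83.8 88.6]
st 364 c [558.3 131.1] sz [54.4 53.4] ang 8.5 z [ 77.4 116.4 147.1]
st hi 344 c [558.4 131. ] sz [54.3 53.3] ang 9.0 z [ 96.9 116.8 147.1]
t3 616 c [607.8   7.4] sz [115.6  54.6] ang 12.1 z [65.3 82.6 87.6]
t3 hi 477 c [602.4   6.1] sz [104.4  54.5] ang 12.1 z [79.4 83.5 88.2]
main top 1588 c [ 572.4 -257. ] sz [204.6 190.2] ang 46.3 z [56.7 60.2 64.4]
main cap 95 c [ 607.6 -223.7] sz [ 31. 127.] ang 47.2 z [71.7 75.3 79.6]
main bar 146 c [ 577.6 -195.5] sz [52.8 21.9] ang 44.9 z [119.8 137.9 142.9]
main all 2156 c [ 572.4 -257. ] sz [204.7 192.6] ang 46.3 z [ 54.3  60.4 134.5]
branch top 1252 c [ 533.8 -334.4] sz [182.4 190.1] ang 40.0 z [56.6 60.  64.4]
branch cap 55 c [ 496.3 -369.5] sz [ 30.1 117.4] ang 48.0 z [71.5 74.5 81. ]
branch bar 96 c [ 470.4 -334.8] sz [33.3 21.6] ang 39.7 z [112.2 129.1 134.8]
branch all 1717 c [ 534.  -334.9] sz [182.7 191.3] ang 40.0 z [ 53.3  59.9 121.6]
beaker 158 c [412.8 -23.3] sz [62.4 62.2] ang 0.9 z [34.5 65.6 72.3]
jar 289 c [352.4 190. ] sz [56.6 57. ] ang 1.3 z [40.5 73.8 78.7]
```

View pics/c1.png

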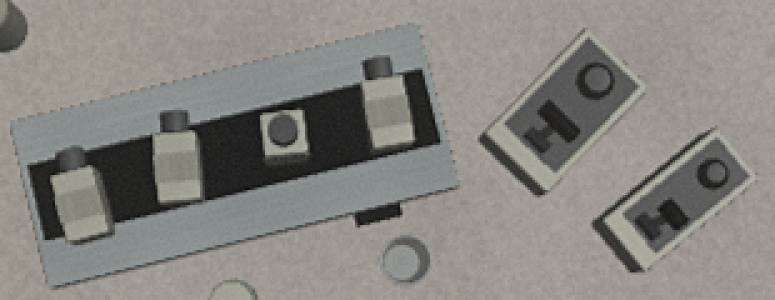

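The crop shows three white bottles lying, one standing, both levers up and their buttons to the upper right. My region boxes for the units overlapped, so I'm refining those with clean masks.

```bash
cat >> h.py <<'E'
def comp(W,zlo,zhi,seed,rad=400):
    Z=W[...,2]; m=((Z>zlo)&(Z<zhi)).astype(np.uint8)
    n,l,s,c=cv2.connectedComponentsWithStats(m,connectivity=4); return W[l==l[seed[1],seed[0]]]
def rc(P,n,axis=None):
    r=cv2.minAreaRect(P[:,:2].astype(np.float32)); print(n,len(P),'c',np.round(r[0],1),'sz',np.round(r[1],1),'ang',round(r[2],1),'z',np.percentile(P[:,2],[5,50,95]).round(1)); return r
def toolshift(dx,dy,yaw):
    a=np.radians(yaw); return dx*np.cos(a)+dy*np.sin(a), dx*np.sin(a)-dy*np.cos(a)
E
python3 - <<'E'
from h import *
z=np.load('top0.npz'); im,d,K,C=z['im'],z['d'],z['K'],z['C']; W=cloud(d,K,C)
rc(comp(W,15,200,(170,225)),'plate')
hsv=cv2.cvtColor(im,cv2.COLOR_BGR2HSV)
for n,s,bar in(('main',(365,185),(577.6,-195.5)),('branch',(407,215),(470.4,-334.8))):
    P=comp(W,30,200,s); rc(P,n); rc(P[(P[:,2]>50)&(P[:,2]<66)],n+' top')
    q=P[(P[:,2]>69)&(P[:,2]<84)]; B=P[P[:,2]>108]; b=rc(B,'bar')
    q=q[np.hypot(*(q[:,:2]-b[0]).T)>60]; rc(q,'cap'); print(q.mean(0))
E
```

```text
plate 11596 c [536.1 193.5] sz [237.4 540.9] ang 15.3 z [25.2 31.1 86.5]
main 2130 c [ 605.3 -222.6] sz [109.3 192.6] ang 46.3 z [ 54.   60.4 134.8]
main top 1741 c [ 605.8 -223. ] sz [109.3 191.4] ang 46.3 z [54.7 59.8 64.4]
bar 144 c [ 577.6 -195.5] sz [52.8 21.9] ang 44.9 z [127.1 137.9 142.9]
cap 99 c [ 641.3 -253.3] sz [33.  37.3] ang 46.5 z [70.  74.5 79.2]
[ 641.80173374 -255.37377574   74.59654126]
branch 1714 c [ 496.7 -366.1] sz [ 85.5 191.7] ang 39.8 z [ 50.4  59.9 121.7]
branch top 1403 c [ 496.8 -366.2] sz [ 85.3 191.3] ang 40.0 z [54.2 59.5 64.3]
bar 94 c [ 470.4 -334.8] sz [33.3 21.6] ang 39.7 z [117.4 129.1 134.8]
cap 57 c [ 525.7 -401.1] sz [26.  29.7] ang 80.4 z [69.6 74.3 79.6]
[ 527.82593155 -403.13986992   73.88779726]
```

```bash
python3 -m pendant '[{"xyz":[-0.046,0.038,0],"roll":3.7,"jaw":1},{"xyz":[-0.092,0.076,0],"roll":7.4,"jaw":1},{"xyz":[-0.138,0.114,0],"roll":11.1,"jaw":1},{"xyz":[-0.184,0.152,0],"roll":14.8,"jaw":1},{"xyz":[-0.230,0.190,0],"roll":18.5,"jaw":1},{"xyz":[-0.276,0.228,0],"roll":22.2,"jaw":1},{"xyz":[-0.322,0.266,0],"roll":25.9,"jaw":1},{"xyz":[-0.368,0.304,0],"roll":29.6,"jaw":1}]' 20
python3 -c "
from h import *
s=env.state();p=s['ee_pos'];y=s['ee_rot'][2];print(p,s['ee_rot'],toolshift(528.9-p[0],-404.5-p[1],y))"
```

```text
time_s: 1.1
ee_pos: [357.2, 86.3, 214.0]
ee_rot: [180.0, -0.0, 39.9]
force: [0.4, 0.7, 0.4]
gripper_width: 14.1
[357.22192412  86.33318007 213.96328949] [ 1.79989808e+02 -3.87689641e-02  3.99066923e+01] (np.float64(-183.19616902213596), np.float64(486.65155507118976))
```

```bash
python3 -m pendant '[{"xyz":[-0.021,0.056,0],"roll":0,"jaw":1},{"xyz":[-0.042,0.112,0],"roll":0,"jaw":1},{"xyz":[-0.063,0.168,0],"roll":0,"jaw":1},{"xyz":[-0.084,0.224,0],"roll":0,"jaw":1},{"xyz":[-0.105,0.280,0],"roll":0,"jaw":1},{"xyz":[-0.126,0.336,0],"roll":0,"jaw":1},{"xyz":[-0.147,0.392,0],"roll":0,"jaw":1},{"xyz":[-0.168,0.448,0],"roll":0,"jaw":1}]'
python3 -c "
from h import *
s=env.state();p=s['ee_pos'];y=s['ee_rot'][2];print(p,s['ee_rot'],toolshift(528.9-p[0],-404.5-p[1],y))
im,d,K,C,pp=shot('wrist');cv2.imwrite('pics/w1.png',im);W=cloud(d,K,C)
Z=W[...,2];m=(Z>69)&(Z<84);n,l,st,c=cv2.connectedComponentsWithStats(m.astype(np.uint8))
for i in range(1,n):
    if st[i,4]>150: rc(W[l==i],str(c[i].round()))
print(np.array(pp['hand_eye']).round(2).tolist())
"
```

```text
time_s: 2.1
ee_pos: [516.7, -364.8, 213.4]
ee_rot: [-179.9, -0.0, 40.0]
force: [0.8, 0.1, 0.3]
gripper_width: 0.6
[ 516.70081966 -364.78798775  213.36729882] [-1.79949230e+02 -1.20494011e-02  3.99944824e+01] (np.float64(-16.177590311250313), np.float64(38.26420637668165))
[435.  94.] 223 c [ 564.2 -191.2] sz [27.5 12.9] ang 50.3 z [69.2 70.6 82.1]
[263. 135.] 197 c [ 461.5 -327.1] sz [32.6 10.5] ang 40.0 z [69.1 69.9 81.4]
[440. 200.] 889 c [ 641.6 -259.4] sz [32.2 32.9] ang 75.5 z [71.8 76.6 77.9]
[260. 234.] 246 c [ 523.3 -407.4] sz [14.3 25.5] ang 4.3 z [71.2 76.3 77.8]
[[1.0, -0.0, -0.0, 0.22], [-0.0, -0.96, -0.27, -76.14], [-0.0, 0.27, -0.96, -171.48], [0.0, 0.0, 0.0, 1.0]]
```

View pics/w1.png

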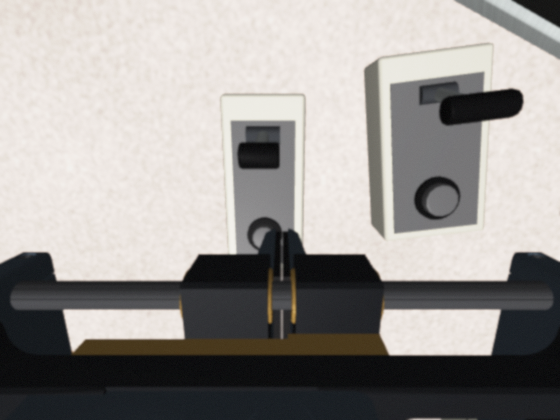

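```bash
python3 -m pendant '[{"xyz":[-0.016,0.038,0.02],"roll":0,"jaw":1},{"xyz":[-0.016,0.038,0.06],"roll":0,"jaw":1},{"xyz":[-0.016,0.038,0.10],"roll":0,"jaw":1},{"xyz":[-0.016,0.038,0.125],"roll":0,"jaw":1},{"xyz":[-0.016,0.038,0.133],"roll":0,"jaw":1},{"xyz":[-0.016,0.038,0.137],"roll":0,"jaw":1},{"xyz":[-0.016,0.038,0.141],"roll":0,"jaw":1},{"xyz":[-0.016,0.038,0.142],"roll":0,"jaw":1}]'
python3 -m pendant '[{"xyz":[0,0,0.001],"roll":0,"jaw":1},{"xyz":[0,0,0.0015],"roll":0,"jaw":1},{"xyz":[0,0,0.0015],"roll":0,"jaw":1},{"xyz":[0,0,0.0015],"roll":0,"jaw":1},{"xyz":[0,0,0.0015],"roll":0,"jaw":1},{"xyz":[0,0,0.0015],"roll":0,"jaw":1},{"xyz":[0,0,0.0015],"roll":0,"jaw":1},{"xyz":[0,0,0.0015],"roll":0,"jaw":1}]'
python3 -c "
from h import *
im,d,K,C,pp=shot('wrist');cv2.imwrite('pics/w2.png',im)"
```

```text
time_s: 3.15
ee_pos: [529.2, -402.6, 73.4]
ee_rot: [179.9, -0.0, 40.0]
force: [-1.1, 1.3, 5.4]
gripper_width: 0.4
time_s: 4.15
ee_pos: [529.1, -402.6, 70.6]
ee_rot: [179.9, -0.0, 40.0]
force: [2.0, 0.2, 5.0]
gripper_width: 0.6
```

View pics/w2.png

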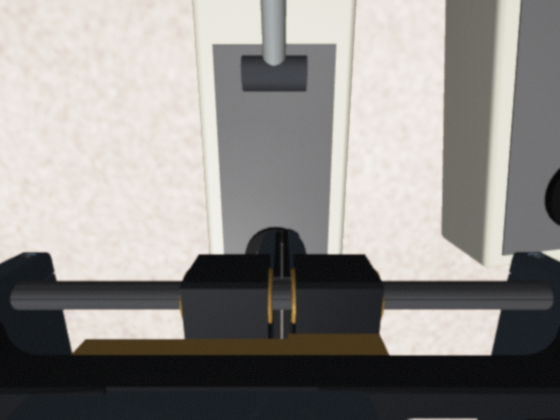

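The view shows the branch lever dropped, with its rod running up-image (towards the robot) and the crossbar hidden beyond the frame edge. Now the main unit.

```bash
python3 -m pendant '[{"xyz":[0,0,-0.055],"roll":0,"jaw":1},{"xyz":[0,0,-0.11],"roll":0,"jaw":1},{"xyz":[0.059,-0.0125,-0.11],"roll":-2.1,"jaw":1},{"xyz":[0.118,-0.025,-0.11],"roll":-4.2,"jaw":1},{"xyz":[0.179,-0.038,-0.11],"roll":-6.3,"jaw":1},{"xyz":[0.179,-0.038,-0.11],"roll":-6.3,"jaw":1},{"xyz":[0.179,-0.038,-0.06],"roll":-6.3,"jaw":1},{"xyz":[0.179,-0.038,-0.015],"roll":-6.3,"jaw":1}]'
python3 -m pendant '[{"xyz":[0,0,0.005],"roll":0,"jaw":1},{"xyz":[0,0,0.009],"roll":0,"jaw":1},{"xyz":[0,0,0.012],"roll":0,"jaw":1},{"xyz":[0,0,0.015],"roll":0,"jaw":1},{"xyz":[0,0,0.0155],"roll":0,"jaw":1},{"xyz":[0,0,0.0155],"roll":0,"jaw":1},{"xyz":[0,0,0.0155],"roll":0,"jaw":1},{"xyz":[0,0,0.0155],"roll":0,"jaw":1}]'
```

```text
time_s: 5.2
ee_pos: [639.5, -258.6, 83.2]
ee_rot: [-179.9, 0.1, 46.3]
force: [1.0, 0.2, -0.7]
gripper_width: 0.5
time_s: 6.2
ee_pos: [641.8, -258.8, 70.5]
ee_rot: [179.9, -0.0, 46.3]
force: [-0.3, -3.6, 4.6]
gripper_width: 0.3
```

```bash
python3 -m pendant '[{"xyz":[0,0,-0.05],"roll":0,"jaw":1},{"xyz":[0,0,-0.10],"roll":0,"jaw":1},{"xyz":[0,0,-0.14],"roll":0,"jaw":1},{"xyz":[0,0,-0.14],"roll":0,"jaw":0.5},{"xyz":[0,0,-0.14],"roll":0,"jaw":0},{"xyz":[0,0,-0.14],"roll":0,"jaw":0},{"xyz":[0,0,-0.14],"roll":0,"jaw":0},{"xyz":[0,0,-0.14],"roll":0,"jaw":0}]'
cat > bot.py <<'E'
from h import *
import sys
im,d,K,C,p=shot('top'); cv2.imwrite('pics/%s.png'%sys.argv[1],im); W=cloud(d,K,C); Z=W[...,2]
if 1:
    # strip: dark pixels near plate height
    g=im.max(2); m=((g<45)&(abs(Z-30)<8)).astype(np.uint8); m[:,345:]=0; m[:130]=0; m[245:]=0; m[:,:150]=0
    n,l,s,c=cv2.connectedComponentsWithStats(m); i=1+s[1:,4].argmax(); rc(W[l==i],'strip')
m=((Z>55)&(Z<200)).astype(np.uint8); n,l,s,c=cv2.connectedComponentsWithStats(m,connectivity=4)
for i in range(1,n):
    if 80<s[i,4]<1500 and 150<c[i][0]<450 and 120<c[i][1]<245: 
        rc(W[l==i],'obj%s'%c[i].round()); rc(W[(l==i)&(Z>78)],'     hi')
E
python3 bot.py top1
python3 -c "
from h import *
im=cv2.imread('pics/top1.png');cv2.imwrite('pics/c2.png',cv2.resize(im[120:240,150:460],None,fx=2.5,fy=2.5,interpolation=3))"
```

```text
time_s: 7.2
ee_pos: [641.1, -258.1, 209.1]
ee_rot: [-179.9, 0.0, 46.3]
force: [-0.1, 0.9, -0.1]
gripper_width: 47.8
strip 1108 c [560.5 131.6] sz [ 96.7 230.3] ang 15.8 z [25.8 30.6 35.5]
obj[304. 162.] 612 c [607.7   7. ] sz [115.6  55.1] ang 11.1 z [65.1 82.6 87.6]
     hi 472 c [602.5   6. ] sz [104.   54.9] ang 12.1 z [79.5 83.5 87.8]
obj[263. 174.] 362 c [558.2 131. ] sz [54.5 53.5] ang 8.9 z [ 78.5 116.6 146.8]
     hi 345 c [558.2 131. ] sz [54.5 53.5] ang 8.9 z [ 95.9 117.  146.9]
obj[220. 184.] 624 c [533.6 264.3] sz [115.3  55.2] ang 6.2 z [66.  83.  88.6]
     hi 488 c [530.8 264. ] sz [108.2  55.2] ang 6.2 z [79.6 84.1 88.8]
obj[181. 199.] 640 c [483.9 383.4] sz [114.4  56.2] ang 16.1 z [65.4 82.8 88.2]
     hi 492 c [474.8 381.2] sz [94.8 55.4] ang 16.2 z [79.6 83.8 88.6]
obj[313. 223.] 103 c [412.6 -23.5] sz [62.  62.2] ang 0.6 z [59.2 68.2 72.7]Traceback (most recent call last):
  File "bot.py", line 11, in <module>
    rc(W[l==i],'obj%s'%c[i].round()); rc(W[(l==i)&(Z>78)],'     hi')
                                      ~~^^^^^^^^^^^^^^^^^^^^^^^^^^^^
  File "h.py", li
[... 277 characters left out ...]
                                                      ~~~~~~~~~~~~~^^^^^^^^^^^^^^^^^^
    return _quantile_unchecked(
        a, q, axis, out, overwrite_input, method, keepdims, weights)
    return _ureduce(a,
                    func=_quantile_ureduce_func,
    ...<5 lines>...
                    overwrite_input=overwrite_input,
                    method=method)
    r = func(a, **kwargs)
    result = _quantile(arr,
                       quantiles=q,
    ...<2 lines>...
                       out=out,
                       weights=wgt)
    slices_having_nans = np.isnan(arr[-1, ...])
                                  ~~~^^^^^^^^^
IndexError: index -1 is out of bounds for axis 0 with size 0
```

View pics/c2.png

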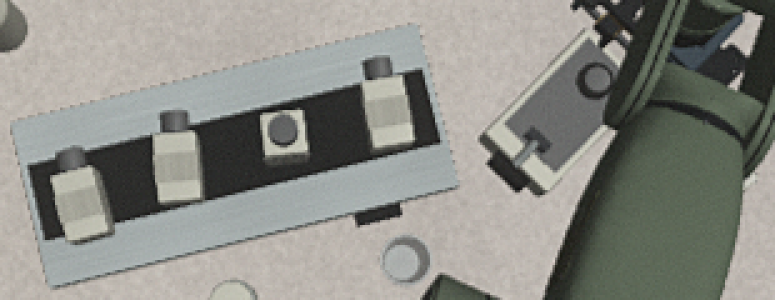

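The picture shows both levers down; the main bar overhangs the front at crop (512,170). All four bottles are where they were. I'm going over tip3 (the rightmost) first.

```bash
python3 -m pendant '[{"xyz":[0.030,-0.0335,0],"roll":-9.2,"jaw":0},{"xyz":[0.060,-0.067,0],"roll":-18.4,"jaw":0},{"xyz":[0.090,-0.100,0],"roll":-27.6,"jaw":0},{"xyz":[0.120,-0.134,0],"roll":-36.8,"jaw":0},{"xyz":[0.150,-0.167,0],"roll":-46,"jaw":0},{"xyz":[0.179,-0.200,0],"roll":-55.2,"jaw":0},{"xyz":[0.179,-0.200,0],"roll":-55.2,"jaw":0},{"xyz":[0.179,-0.200,0],"roll":-55.2,"jaw":0}]' 6
cat > wr.py <<'E'
from h import *
import sys
im,d,K,C,p=shot('wrist'); cv2.imwrite('pics/%s.png'%sys.argv[1],im); W=cloud(d,K,C); Z=W[...,2]
print(pose()[:3,3].round(1),env.state()['ee_rot'].round(1))
m=((Z>50)&(Z<180)&(d>150)).astype(np.uint8); n,l,s,c=cv2.connectedComponentsWithStats(m,connectivity=4)
for i in range(1,n):
    if s[i,4]>400: rc(W[l==i],'obj%s'%c[i].round())
m=((Z>79)&(Z<95)&(d>150)).astype(np.uint8); n,l,s,c=cv2.connectedComponentsWithStats(m,connectivity=4)
for i in range(1,n):
    if s[i,4]>400: rc(W[l==i],'  z79-95%s'%c[i].round())
E
python3 wr.py w3
```

```text
time_s: 8.25
ee_pos: [620.4, 9.1, 210.0]
ee_rot: [180.0, 0.0, 101.5]
force: [-0.3, -0.2, -0.2]
gripper_width: 91.4
[620.4   8.6 209.9] [180.    0.  101.4]
obj[ 74. 124.] 21198 c [ 594.1 -213.2] sz [110.  223.2] ang 46.9 z [ 59.3  61.7 105.4]
obj[534. 162.] 5425 c [537.1 246.8] sz [118.9  35.7] ang 24.0 z [54.2 76.1 85.8]
obj[280. 179.] 5727 c [607.6   5.3] sz [114.8  54.3] ang 12.0 z [72.1 84.7 86. ]
obj[425. 167.] 5639 c [558.3 128.5] sz [54.6 54.4] ang 8.6 z [ 67.2 117.  146.4]
  z79-95[545. 156.] 2433 c [524.7 241.5] sz [91.9 35.2] ang 24.0 z [80.7 84.7 86.1]
  z79-95[280. 172.] 4943 c [593.6   2.3] sz [85.8 54.2] ang 12.1 z [83.3 84.8 86.1]
```

View pics/w3.png

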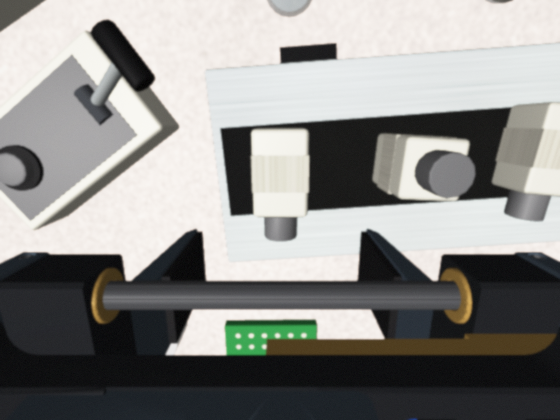

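```bash
python3 -m pendant '[{"xyz":[0,0,0.05],"roll":-0.5,"jaw":0},{"xyz":[0,0,0.10],"roll":-0.5,"jaw":0},{"xyz":[0,0,0.14],"roll":-0.5,"jaw":0},{"xyz":[0,0,0.16],"roll":-0.5,"jaw":0},{"xyz":[0,0,0.170],"roll":-0.5,"jaw":0},{"xyz":[0,0,0.170],"roll":-0.5,"jaw":0.3},{"xyz":[0,0,0.170],"roll":-0.5,"jaw":0.6},{"xyz":[0,0,0.170],"roll":-0.5,"jaw":0.6}]' 6
python3 -m pendant '[{"xyz":[0,0,0],"roll":0,"jaw":0.8},{"xyz":[0,0,0],"roll":0,"jaw":0.8},{"xyz":[0,0,-0.01],"roll":0,"jaw":0.8},{"xyz":[0,0,-0.02],"roll":0,"jaw":0.8},{"xyz":[0,0,-0.03],"roll":0,"jaw":0.8},{"xyz":[0,0,-0.04],"roll":0,"jaw":0.8},{"xyz":[0,0,-0.05],"roll":0,"jaw":0.8},{"xyz":[0,0,-0.05],"roll":0,"jaw":0.8}]' 6
python3 wr.py w4
```

```text
time_s: 9.3
ee_pos: [621.0, 9.4, 41.1]
ee_rot: [179.9, 0.0, 102.0]
force: [-0.4, 0.8, 0.5]
gripper_width: 64.1
time_s: 10.3
ee_pos: [621.0, 9.4, 91.1]
ee_rot: [179.9, 0.0, 102.0]
force: [0.3, -0.0, -1.5]
gripper_width: 54.0
[620.5   9.4  90.4] [180.   0. 102.]
obj[ 37. 121.] 9976 c [ 588.4 -152.2] sz [ 58.6 123.8] ang 83.9 z [54.  60.8 73.4]
obj[476. 199.] 8304 c [558.3 128.1] sz [54.9 55. ] ang 8.6 z [ 58.   98.6 117.2]
obj[282. 328.] 1332 c [649.6  15.8] sz [22.1 35.9] ang 12.4 z [114.3 124.3 126.6]
  z79-95[465. 186.] 1711 c [558.7 125.8] sz [54.9 50.2] ang 8.6 z [80.  87.9 94.1]
```

View pics/w4.png

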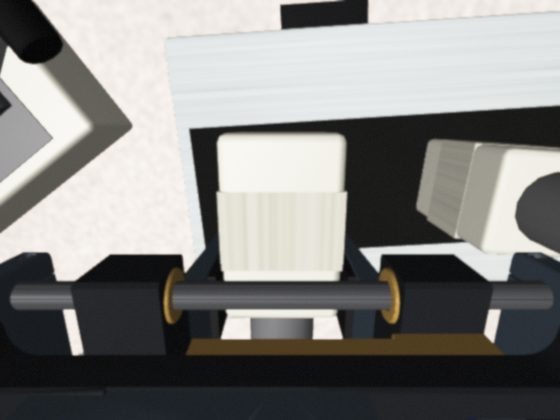

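The picture shows the bottle held almost level at z≈110. It isn't pivoting at 6 N, so I'll slacken to 3 N at this minimal height.

```bash
python3 -m pendant '[{"xyz":[0,0,0],"roll":0,"jaw":0.8},{"xyz":[0,0,0],"roll":0,"jaw":0.8},{"xyz":[0,0,0],"roll":0,"jaw":0.8},{"xyz":[0,0,0],"roll":0,"jaw":0.8},{"xyz":[0,0,0],"roll":0,"jaw":0.8},{"xyz":[0,0,0],"roll":0,"jaw":0.8},{"xyz":[0,0,0],"roll":0,"jaw":0.8},{"xyz":[0,0,0],"roll":0,"jaw":0.8}]' 3
python3 wr.py w5
```

```text
time_s: 11.35
ee_pos: [620.3, 9.4, 90.0]
ee_rot: [180.0, -0.0, 102.0]
force: [0.5, 0.2, -2.1]
gripper_width: 53.8
[620.3   9.4  90. ] [180.  -0. 102.]
obj[ 36. 122.] 9774 c [ 587.7 -151.2] sz [ 57.7 122.7] ang 83.6 z [53.8 60.7 63.7]
obj[475. 200.] 8107 c [558.3 128.2] sz [54.8 55. ] ang 8.6 z [ 57.7  97.2 117.2]
obj[282. 209.] 11359 c [587.2   2.5] sz [50.9 74.9] ang 12.1 z [ 71.3 101.8 121.2]
  z79-95[466. 187.] 1733 c [558.4 127.6] sz [54.8 53.6] ang 8.6 z [80.  88.  94.1]
  z79-95[281. 183.] 2563 c [578.3   0.7] sz [14.5 54.5] ang 11.6 z [79.9 87.7 94.2]
```

View pics/w5.png

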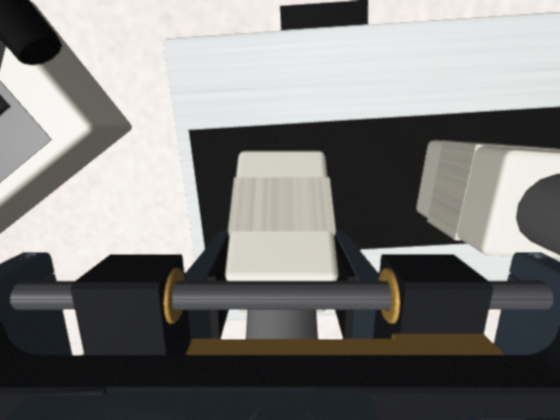

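The bottle has swung to about 45° and is still moving. I'll shift towards the spot meanwhile.

```bash
python3 -m pendant '[{"xyz":[-0.001,-0.006,0],"roll":-1,"jaw":0.8},{"xyz":[-0.002,-0.012,0],"roll":-2,"jaw":0.8},{"xyz":[-0.0035,-0.018,0],"roll":-3,"jaw":0.8},{"xyz":[-0.0045,-0.0245,0],"roll":-3.4,"jaw":0.8},{"xyz":[-0.0045,-0.0245,0],"roll":-3.4,"jaw":0.8},{"xyz":[-0.0045,-0.0245,0],"roll":-3.4,"jaw":0.8},{"xyz":[-0.0045,-0.0245,0],"roll":-3.4,"jaw":0.8},{"xyz":[-0.0045,-0.0245,0],"roll":-3.4,"jaw":0.8}]'
cat > ang.py <<'E'
from h import *
# tilt of held bottle: points in tool x +-20, tool y<10, profile (toolY, up)
im,d,K,C,p=shot('wrist'); W=cloud(d,K,C); T=pose(); L=(W-T[:3,3])@T[:3,:3]
m=(abs(L[...,0])<22)&(L[...,1]>-110)&(L[...,1]<50)&(L[...,2]<45)&(L[...,2]>-45)&np.isfinite(L[...,2])&(W[...,2]>38)
q=L[m]; print(env.state()['time_s'],T[:3,3].round(1),'w',env.state()['gripper_width'],'f',env.state()['force'].round(1))
for b in range(-100,50,8):
    k=q[(q[:,1]>=b)&(q[:,1]<b+8)]
    if len(k)>5: print('y',b+4,'h above grip',np.percentile(-k[:,2]-19,[10,50,90]).round(1),len(k))
E
python3 ang.py
```

```text
time_s: 12.4
ee_pos: [597.4, -0.0, 89.9]
ee_rot: [180.0, -0.0, 105.4]
force: [0.7, 0.2, -0.4]
gripper_width: 53.8
12.45 [597.4  -0.   89.9] w 53.897453728963065 f [ 0.3 -0.6 -0.6]
y -56 h above grip [-42.3 -37.8 -34.2] 1015
y -48 h above grip [-32.2 -28.1 -23.9] 1231
y -40 h above grip [-22. -18. -14.] 1403
y -32 h above grip [-12.1  -8.1  -4.1] 1602
y -24 h above grip [-2.2  1.8  5.4] 1786
y -16 h above grip [ 7.3 11.4 15.2] 2087
y -8 h above grip [16.7 19.6 21.2] 1714
y 8 h above grip [22.5 24.7 25.7] 252
y 16 h above grip [17.3 22.3 25.3] 344
y 24 h above grip [17.9 22.1 25.1] 68
y 32 h above grip [-7.9 -6.7 -5.6] 14
```

```bash
python3 -m pendant '[{"xyz":[0,0,-0.003],"roll":0,"jaw":0.8},{"xyz":[0,0,-0.007],"roll":0,"jaw":0.8},{"xyz":[0,0,-0.012],"roll":0,"jaw":0.8},{"xyz":[0,0,-0.012],"roll":0,"jaw":0.8},{"xyz":[0,0,-0.012],"roll":0,"jaw":0.8},{"xyz":[0,0,-0.012],"roll":0,"jaw":0.8},{"xyz":[0,0,-0.012],"roll":0,"jaw":0.8},{"xyz":[0,0,-0.012],"roll":0,"jaw":0.8}]'
python3 ang.py
```

```text
time_s: 13.45
ee_pos: [597.2, -0.1, 101.8]
ee_rot: [-180.0, -0.0, 105.4]
force: [-0.5, -0.4, -1.8]
gripper_width: 54.2
13.5 [ 5.973e+02 -1.000e-01  1.019e+02] w 53.883312319313944 f [-0.8  0.3 -1.5]
y -56 h above grip [-42.3 -37.8 -34.2] 1019
y -48 h above grip [-32.2 -28.  -23.9] 1244
y -40 h above grip [-21.8 -17.8 -13.9] 1402
y -32 h above grip [-12.   -7.9  -4. ] 1593
y -24 h above grip [-2.2  1.8  5.4] 1800
y -16 h above grip [ 7.3 11.3 15.2] 2073
y -8 h above grip [16.7 19.6 21.1] 1708
y 8 h above grip [22.1 24.6 25.8] 262
y 16 h above grip [16.9 22.4 25.2] 328
y 24 h above grip [17.6 22.3 25.2] 68
y 32 h above grip [-8.  -6.4 -5.9] 15
```

Static friction has stopped it at about 51°. Its lower edge can now touch the plate and be dragged towards the robot to finish the rotation, so I'll do that with an arc move.

```bash
python3 -m pendant '[{"xyz":[0,0.03,0],"roll":0,"jaw":0.8},{"xyz":[0,0.050,0],"roll":0,"jaw":0.8},{"xyz":[0,0.050,0.014],"roll":0,"jaw":0.8},{"xyz":[0,0.050,0.017],"roll":0,"jaw":0.8},{"xyz":[0,0.035,0.016],"roll":0,"jaw":0.8},{"xyz":[0,0.020,0.017],"roll":0,"jaw":0.8},{"xyz":[0,0.008,0.020],"roll":0,"jaw":0.8},{"xyz":[0,0,0.022],"roll":0,"jaw":0.8}]'
python3 ang.py; python3 wr.py w6
```

```text
time_s: 14.5
ee_pos: [595.7, -0.2, 79.9]
ee_rot: [-180.0, -0.0, 105.4]
force: [-0.7, 1.0, -0.2]
gripper_width: 54.0
14.55 [ 5.948e+02 -4.000e-01  7.960e+01] w 54.01249337036082 f [-2.   0.4  1.4]
y -24 h above grip [-50.3 -22.   -2.3] 2835
y -16 h above grip [ 5.1 18.9 22.8] 3044
y -8 h above grip [21.5 22.3 23.4] 1272
y 16 h above grip [19.1 19.8 20.5] 123
y 24 h above grip [18.4 19.1 19.6] 53
[ 5.956e+02 -4.000e-01  7.970e+01] [-179.9   -0.   105.4]
obj[ 40. 155.] 9733 c [ 588.6 -151.4] sz [ 57.8 114.7] ang 85.5 z [54.7 60.9 67. ]
obj[486. 231.] 5707 c [540.3 116.3] sz [34.6 69.3] ang 46.5 z [ 54.8  86.5 109.6]
obj[282. 227.] 4783 c [575.   -5.6] sz [11.  75.1] ang 15.4 z [ 56.1  91.2 109.6]
  z79-95[489. 229.] 1629 c [538. 115.] sz [28.6 59.6] ang 43.7 z [79.8 87.7 94.3]
  z79-95[282. 224.] 1131 c [573.3  -6.1] sz [ 2.5 54.6] ang 15.9 z [79.9 87.6 94.3]
```

View pics/w6.png

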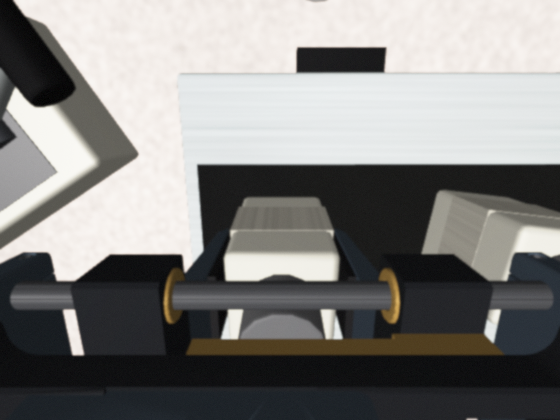

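The picture shows the bottle almost upright, about 6° off. I'll settle it, release and rise.

```bash
python3 -m pendant '[{"xyz":[0,-0.003,0.002],"roll":0,"jaw":0.8},{"xyz":[0,-0.006,0.004],"roll":0,"jaw":0.8},{"xyz":[0,-0.006,0.004],"roll":0,"jaw":0.8},{"xyz":[0,-0.006,0.004],"roll":0,"jaw":0.35},{"xyz":[0,-0.006,0.004],"roll":0,"jaw":0.2},{"xyz":[0,-0.006,0.004],"roll":0,"jaw":0},{"xyz":[0,-0.006,0.004],"roll":0,"jaw":0},{"xyz":[0,-0.006,0.004],"roll":0,"jaw":0}]' 3
python3 -m pendant '[{"xyz":[0,0,0],"roll":0,"jaw":0},{"xyz":[0,0,-0.03],"roll":0,"jaw":0},{"xyz":[0,0,-0.08],"roll":0,"jaw":0},{"xyz":[0,0,-0.13],"roll":0,"jaw":0},{"xyz":[0,0,-0.14],"roll":0,"jaw":0},{"xyz":[0,0,-0.14],"roll":0,"jaw":0},{"xyz":[0,0,-0.14],"roll":0,"jaw":0},{"xyz":[0,0,-0.14],"roll":0,"jaw":0}]'
cat > lane.py <<'E'
from h import *
c=np.array([543.5,195.5]);a=np.radians(15.4);M=np.array([[np.cos(a),np.sin(a)],[-np.sin(a),np.cos(a)]])
im,d,K,C,p=shot('top'); W=cloud(d,K,C); Z=W[...,2]; cv2.imwrite('pics/lane%d.png'%int(env.state()['time_s']),im)
L=(W[...,:2]-c)@M.T
m=((Z>50)&(Z<160)&(abs(L[...,0])<130)&(abs(L[...,1])<280)).astype(np.uint8); n,l,s,cc=cv2.connectedComponentsWithStats(m,connectivity=4)
for i in range(1,n):
    if s[i,4]>100:
        r=rc(W[l==i],'px%s'%cc[i].round()); print('    lane',(M@(np.array(r[0])-c)).round(1))
E
python3 lane.py; python3 wr.py w7
```

```text
time_s: 15.6
ee_pos: [591.5, -1.7, 75.9]
ee_rot: [180.0, -0.0, 105.4]
force: [-0.3, 0.5, 0.1]
gripper_width: 91.1
time_s: 16.6
ee_pos: [590.7, -1.7, 214.2]
ee_rot: [-179.8, -0.1, 105.4]
force: [-0.2, -0.2, 0.1]
gripper_width: 91.1
px[309. 168.] 141 c [581.9  -6.6] sz [22.2 46. ] ang 15.3 z [ 58.5 113.6 143.7]
    lane [ -16.6 -205.1]
px[263. 174.] 365 c [558.7 131. ] sz [55.1 53.4] ang 9.1 z [ 74.5 116.7 146.8]
    lane [ -2.5 -66.2]
px[220. 184.] 627 c [533.2 264.4] sz [115.4  55.1] ang 6.9 z [65.2 83.  88.4]
    lane [ 8.3 69.1]
px[181. 199.] 652 c [483.3 384.2] sz [114.4  56.4] ang 16.2 z [62.6 82.8 88.3]
    lane [ -7.9 197.9]
[591.1  -1.7 214.8] [-179.9   -0.   105.4]
obj[12.  7.] 424 c [ 481.8 -291.1] sz [10.2 42.3] ang 39.7 z [50.7 57.2 61. ]
obj[310.  25.] 822 c [423.4 -21.5] sz [39.8 65.1] ang 15.3 z [52.6 69.9 71.7]
obj[537.  19.] 1769 c [366.6 180.6] sz [47.3 23.9] ang 49.7 z [51.1 72.1 76.7]
obj[ 83. 143.] 20395 c [ 593.8 -212.9] sz [109.5 223. ] ang 47.0 z [ 59.5  61.7 105.2]
obj[529. 205.] 5355 c [531.9 248. ] sz [109.8  47.9] ang 27.4 z [54.5 83.1 86. ]
obj[422. 208.] 5362 c [558.1 128.9] sz [54.6 55.3] ang 8.7 z [ 64.4 116.8 146.4]
obj[281. 210.] 3989 c [ 5.955e+02 -1.000e-01] sz [53.8 54.1] ang 15.6 z [ 75.3 117.3 146.5]
  z79-95[541. 204.] 3029 c [518.7 256.6] sz [87.  49.9] ang 9.0 z [81.2 84.9 86.2]
  z79-95[399. 196.] 478 c [547.2 113.9] sz [39.1 76.8] ang 54.5 z [79.9 87.9 94.1]
```

tip3 now stands at lane (-2,-202), upright (top z 146.5, footprint 54×54). Next is tip1.

```bash
python3 -m pendant '[{"xyz":[0.057,0.0015,0],"roll":-0.8,"jaw":0},{"xyz":[0.114,0.003,0],"roll":-0.8,"jaw":0},{"xyz":[0.171,0.005,0],"roll":-0.8,"jaw":0},{"xyz":[0.228,0.006,0],"roll":-0.8,"jaw":0},{"xyz":[0.285,0.008,0],"roll":-0.8,"jaw":0},{"xyz":[0.343,0.0095,0],"roll":-0.8,"jaw":0},{"xyz":[0.4005,0.011,0],"roll":-0.8,"jaw":0},{"xyz":[0.4005,0.011,0],"roll":-0.8,"jaw":0}]' 6
python3 wr.py w8
```

```text
time_s: 17.7
ee_pos: [494.1, 390.9, 214.9]
ee_rot: [-179.9, -0.0, 106.5]
force: [0.7, -0.2, -0.7]
gripper_width: 91.0
[494.8 388.6 215. ] [-179.9    0.   106.4]
obj[116.  10.] 1168 c [369.5 198.1] sz [17.7 48.2] ang 26.8 z [50.9 74.  76.6]
obj[528. 105.] 5742 c [330.3 616.8] sz [94.9 80.6] ang 89.9 z [51.6 53.1 75.3]
obj[276. 179.] 5495 c [483.  382.2] sz [114.5  54.6] ang 16.5 z [72.4 84.6 86. ]
obj[153. 191.] 6243 c [532.5 262.6] sz [114.8  55.4] ang 6.8 z [61.1 84.4 85.8]
obj[ 28. 190.] 3754 c [558.1 130.2] sz [55.3 56.2] ang 8.8 z [ 55.1  90.6 116.6]
obj[434. 239.] 2786 c [495.7 572.6] sz [55.7 73.9] ang 59.7 z [53.  55.  56.2]
  z79-95[276. 171.] 4755 c [468.6 377.9] sz [84.4 54.6] ang 16.5 z [83.2 84.8 86.1]
  z79-95[149. 186.] 4729 c [518.3 260.8] sz [86.  55.2] ang 6.8 z [82.7 84.7 85.9]
  z79-95[ 31. 188.] 835 c [547.6 149.8] sz [64.9 31. ] ang 39.9 z [79.9 87.6 94.1]
```

```bash
python3 -m pendant '[{"xyz":[-0.001,0,0.05],"roll":0,"jaw":0},{"xyz":[-0.001,0,0.10],"roll":0,"jaw":0},{"xyz":[-0.001,0,0.145],"roll":0,"jaw":0},{"xyz":[-0.001,0,0.168],"roll":0,"jaw":0},{"xyz":[-0.001,0,0.1755],"roll":0,"jaw":0},{"xyz":[-0.001,0,0.1755],"roll":0,"jaw":0.3},{"xyz":[-0.001,0,0.1755],"roll":0,"jaw":0.6},{"xyz":[-0.001,0,0.1755],"roll":0,"jaw":0.8}]' 6
python3 -m pendant '[{"xyz":[0,0,0],"roll":0,"jaw":0.8},{"xyz":[0,0,0],"roll":0,"jaw":0.8},{"xyz":[0,0,-0.01],"roll":0,"jaw":0.8},{"xyz":[0,0,-0.02],"roll":0,"jaw":0.8},{"xyz":[0,0,-0.03],"roll":0,"jaw":0.8},{"xyz":[0,0,-0.04],"roll":0,"jaw":0.8},{"xyz":[0,0,-0.05],"roll":0,"jaw":0.8},{"xyz":[0,0,-0.052],"roll":0,"jaw":0.8}]' 6
python3 -m pendant '[{"xyz":[0,0,0],"roll":0,"jaw":0.8},{"xyz":[0,0,0],"roll":0,"jaw":0.8},{"xyz":[0,0,0],"roll":0,"jaw":0.8},{"xyz":[0,0,0],"roll":0,"jaw":0.8},{"xyz":[0,0,0],"roll":0,"jaw":0.8},{"xyz":[0,0,-0.004],"roll":0,"jaw":0.8},{"xyz":[0,0,-0.008],"roll":0,"jaw":0.8},{"xyz":[0,0,-0.012],"roll":0,"jaw":0.8}]' 3
python3 ang.py
```

```text
time_s: 18.75
ee_pos: [496.5, 386.7, 41.7]
ee_rot: [179.9, -0.0, 106.2]
force: [0.3, -1.1, 0.3]
gripper_width: 63.9
time_s: 19.75
ee_pos: [496.3, 386.7, 93.5]
ee_rot: [179.9, -0.0, 106.2]
force: [-0.0, -0.0, -1.1]
gripper_width: 54.0
time_s: 20.75
ee_pos: [496.0, 386.5, 105.0]
ee_rot: [180.0, -0.0, 106.2]
force: [-0.3, -0.1, -1.7]
gripper_width: 54.1
20.8 [496.3 386.7 105.5] w 53.54053638777366 f [ 0.3  0.1 -2.2]
y -56 h above grip [-47.3 -43.2 -40.4] 644
y -48 h above grip [-38.8 -34.  -29.5] 1203
y -40 h above grip [-27.  -22.6 -18.4] 1347
y -32 h above grip [-16.2 -11.7  -7.3] 1581
y -24 h above grip [-5.2 -0.6  3.4] 1820
y -16 h above grip [ 5.5 10.  14.3] 2137
y -8 h above grip [15.9 18.5 19.7] 1673
y 8 h above grip [21.1 24.6 25.7] 297
y 16 h above grip [16.6 22.2 25.4] 298
y 24 h above grip [-4.  21.7 24.9] 63
y 32 h above grip [-8.6 -6.1 -5. ] 21
```

```bash
python3 -m pendant '[{"xyz":[0.006,0.025,0],"roll":0,"jaw":0.8},{"xyz":[0.011,0.046,0],"roll":0,"jaw":0.8},{"xyz":[0.011,0.046,0.0175],"roll":0,"jaw":0.8},{"xyz":[0.011,0.046,0.0205],"roll":0,"jaw":0.8},{"xyz":[0.011,0.031,0.0195],"roll":0,"jaw":0.8},{"xyz":[0.011,0.016,0.0205],"roll":0,"jaw":0.8},{"xyz":[0.011,0.004,0.0235],"roll":0,"jaw":0.8},{"xyz":[0.011,-0.004,0.0255],"roll":0,"jaw":0.8}]' 3
python3 ang.py
```

```text
time_s: 21.8
ee_pos: [488.1, 394.7, 79.4]
ee_rot: [180.0, 0.1, 106.3]
force: [0.7, -3.2, 2.1]
gripper_width: 54.0
21.85 [487.1 394.5  79.1] w 53.81571599291518 f [-1.3 -2.3  3.6]
y -40 h above grip [-49.4 -48.7 -48.3] 61
y -32 h above grip [-44.7 -31.6 -20.1] 1755
y -24 h above grip [-14.   -1.3   8.9] 2687
y -16 h above grip [12.8 19.2 24.8] 1973
y 8 h above grip [22.2 22.8 23.6] 43
y 16 h above grip [20.4 21.4 22.5] 141
y 24 h above grip [18.3 19.4 20.1] 76
y 32 h above grip [16.9 17.8 18.2] 14
```

```bash
python3 -m pendant '[{"xyz":[0,-0.004,0.001],"roll":0,"jaw":0.8},{"xyz":[0,-0.008,0.002],"roll":0,"jaw":0.8},{"xyz":[0,-0.012,0.003],"roll":0,"jaw":0.8},{"xyz":[0,-0.016,0.004],"roll":0,"jaw":0.8},{"xyz":[0,-0.019,0.005],"roll":0,"jaw":0.8},{"xyz":[0,-0.019,0.005],"roll":0,"jaw":0.8},{"xyz":[0,-0.019,0.005],"roll":0,"jaw":0.8},{"xyz":[0,-0.019,0.005],"roll":0,"jaw":0.8}]' 3
python3 ang.py
```

```text
time_s: 22.85
ee_pos: [470.7, 390.5, 73.8]
ee_rot: [-180.0, 0.0, 106.2]
force: [-0.3, -0.2, -1.4]
gripper_width: 54.0
22.9 [470.7 390.5  73.8] w 54.02032927413028 f [-0.1 -0.1 -1.5]
y -24 h above grip [-40.3  -0.5  21.7] 4191
y -16 h above grip [24.2 25.2 25.8] 1475
y -8 h above grip [24.6 25.3 25.8] 595
y 8 h above grip [24.1 25.  25.5] 93
y 16 h above grip [24.  24.6 25.4] 96
y 24 h above grip [24.4 25.  25.2] 9
```

Upright. It sits about 15 mm too near the robot, so I'll firm the grip, lift slightly, shift, lower and release.

```bash
python3 -m pendant '[{"xyz":[0,0,0],"roll":0,"jaw":0.8},{"xyz":[0,0,0],"roll":0,"jaw":0.8},{"xyz":[0,0,-0.002],"roll":0,"jaw":0.8},{"xyz":[0,0.005,-0.003],"roll":0.8,"jaw":0.8},{"xyz":[0,0.010,-0.003],"roll":0.8,"jaw":0.8},{"xyz":[0,0.015,-0.003],"roll":0.8,"jaw":0.8},{"xyz":[0,0.015,0],"roll":0.8,"jaw":0.8},{"xyz":[0,0.015,0.002],"roll":0.8,"jaw":0.8}]' 12
python3 -m pendant '[{"xyz":[0,0,0],"roll":0,"jaw":0.8},{"xyz":[0,0,0],"roll":0,"jaw":0.35},{"xyz":[0,0,0],"roll":0,"jaw":0.2},{"xyz":[0,0,0],"roll":0,"jaw":0},{"xyz":[0,0,0],"roll":0,"jaw":0},{"xyz":[0,0,0],"roll":0,"jaw":0},{"xyz":[0,0,-0.03],"roll":0,"jaw":0},{"xyz":[0,0,-0.08],"roll":0,"jaw":0}]' 6
python3 -m pendant '[{"xyz":[-0.03,0.01,-0.05],"roll":0,"jaw":0},{"xyz":[-0.08,0.03,-0.06],"roll":0,"jaw":0},{"xyz":[-0.12,0.04,-0.06],"roll":0,"jaw":0},{"xyz":[-0.12,0.04,-0.06],"roll":0,"jaw":0},{"xyz":[-0.12,0.04,-0.06],"roll":0,"jaw":0},{"xyz":[-0.12,0.04,-0.06],"roll":0,"jaw":0},{"xyz":[-0.12,0.04,-0.06],"roll":0,"jaw":0},{"xyz":[-0.12,0.04,-0.06],"roll":0,"jaw":0}]' 6
python3 lane.py;python3 wr.py w9
```

```text
time_s: 23.9
ee_pos: [485.4, 394.8, 73.2]
ee_rot: [180.0, -0.0, 105.4]
force: [-2.7, -2.7, 14.0]
gripper_width: 53.9
time_s: 24.9
ee_pos: [484.1, 393.9, 150.9]
ee_rot: [-179.7, 0.1, 105.4]
force: [0.6, 1.2, 0.9]
gripper_width: 90.8
time_s: 25.9
ee_pos: [555.3, 290.2, 211.9]
ee_rot: [-180.0, -0.0, 105.5]
force: [-0.8, 0.0, -1.0]
gripper_width: 91.3
px[305. 163.] 396 c [596.4   2.2] sz [55.6 55. ] ang 16.1 z [ 68.6 116.1 146.8]
    lane [  -0.3 -200.4]
px[263. 174.] 363 c [558.3 131. ] sz [54.4 53.6] ang 9.3 z [ 76.3 116.6 146.9]
    lane [ -2.9 -66.2]
[555.4 290.  211.9] [180.   -0.  105.4]
obj[261. 163.] 5883 c [532.6 262.4] sz [114.7  54.6] ang 7.0 z [72.1 84.6 86. ]
obj[110. 163.] 6209 c [558.  129.8] sz [54.7 55.3] ang 8.4 z [ 64.8 116.6 146.2]
obj[ 16. 164.] 1882 c [590.3  21.7] sz [54.9 14.1] ang 17.3 z [52.7 72.3 90.8]
obj[412. 168.] 5395 c [489.2 396. ] sz [54.6 55.3] ang 15.4 z [ 69.6 117.  146.4]
obj[531. 217.] 3098 c [502.  569.4] sz [56.8 84.9] ang 58.7 z [52.  55.  56.2]
  z79-95[262. 155.] 5091 c [518.4 260.7] sz [86.  54.6] ang 6.9 z [83.2 84.8 86. ]
  z79-95[139. 158.] 538 c [543.  140.8] sz [76.5 39.2] ang 52.7 z [80.1 87.6 94. ]
  z79-95[  5. 169.] 605 c [589.2  26.5] sz [54.2  5.7] ang 11.4 z [79.5 85.  92.9]
```

tip1 stands at lane (1,208). Now tip2.

```bash
python3 -m pendant '[{"xyz":[-0.022,-0.017,0],"roll":8.4,"jaw":0},{"xyz":[-0.022,-0.017,0.05],"roll":8.4,"jaw":0},{"xyz":[-0.022,-0.017,0.10],"roll":8.4,"jaw":0},{"xyz":[-0.022,-0.017,0.145],"roll":8.4,"jaw":0},{"xyz":[-0.022,-0.017,0.168],"roll":8.4,"jaw":0},{"xyz":[-0.022,-0.017,0.172],"roll":8.4,"jaw":0},{"xyz":[-0.022,-0.017,0.172],"roll":8.4,"jaw":0.3},{"xyz":[-0.022,-0.017,0.172],"roll":8.4,"jaw":0.6}]' 6
python3 -m pendant '[{"xyz":[0,0,0],"roll":0,"jaw":0.8},{"xyz":[0,0,0],"roll":0,"jaw":0.8},{"xyz":[0,0,-0.01],"roll":0,"jaw":0.8},{"xyz":[0,0,-0.02],"roll":0,"jaw":0.8},{"xyz":[0,0,-0.03],"roll":0,"jaw":0.8},{"xyz":[0,0,-0.04],"roll":0,"jaw":0.8},{"xyz":[0,0,-0.05],"roll":0,"jaw":0.8},{"xyz":[0,0,-0.052],"roll":0,"jaw":0.8}]' 6
python3 -m pendant '[{"xyz":[0,0,0],"roll":0,"jaw":0.8},{"xyz":[0,0,0],"roll":0,"jaw":0.8},{"xyz":[0,0,0],"roll":0,"jaw":0.8},{"xyz":[0,0,0],"roll":0,"jaw":0.8},{"xyz":[0,0,0],"roll":0,"jaw":0.8},{"xyz":[0,0,-0.004],"roll":0,"jaw":0.8},{"xyz":[0,0,-0.008],"roll":0,"jaw":0.8},{"xyz":[0,0,-0.012],"roll":0,"jaw":0.8}]' 3
python3 ang.py
```

```text
time_s: 27.0
ee_pos: [546.1, 264.4, 41.5]
ee_rot: [179.8, -0.1, 97.0]
force: [0.3, 0.3, 0.4]
gripper_width: 74.1
time_s: 28.0
ee_pos: [545.6, 264.1, 93.0]
ee_rot: [179.9, -0.0, 97.0]
force: [0.3, -0.3, -2.5]
gripper_width: 53.9
time_s: 29.0
ee_pos: [545.2, 264.0, 104.4]
ee_rot: [180.0, -0.0, 97.0]
force: [0.5, 0.5, -2.3]
gripper_width: 53.9
29.05 [545.5 264.1 105. ] w 54.180044253850376 f [ 0.   0.2 -1.9]
y -56 h above grip [-47.2 -44.5 -42.2] 491
y -48 h above grip [-40.6 -35.8 -31.3] 1169
y -40 h above grip [-28.9 -24.  -19.3] 1364
y -32 h above grip [-17.2 -12.4  -7.9] 1583
y -24 h above grip [-5.6 -1.   3.3] 1836
y -16 h above grip [ 5.5 10.2 14.7] 2173
y -8 h above grip [16.3 18.3 19.4] 1603
y 0 h above grip [16.7 17.1 17.3] 17
y 8 h above grip [20.9 24.4 25.8] 246
y 16 h above grip [16.6 22.2 25.3] 260
y 24 h above grip [-4.2 21.6 25.1] 54
y 32 h above grip [-7.3 -5.8 -4.7] 19
```

```bash
python3 -m pendant '[{"xyz":[0.005,0.025,0],"roll":-4.2,"jaw":0.8},{"xyz":[0.009,0.0425,0],"roll":-8.4,"jaw":0.8},{"xyz":[0.009,0.0425,0.017],"roll":-8.4,"jaw":0.8},{"xyz":[0.009,0.0425,0.020],"roll":-8.4,"jaw":0.8},{"xyz":[0.007,0.0277,0.019],"roll":-8.4,"jaw":0.8},{"xyz":[0.0045,0.0128,0.020],"roll":-8.4,"jaw":0.8},{"xyz":[0.003,0.001,0.023],"roll":-8.4,"jaw":0.8},{"xyz":[0.0015,-0.007,0.025],"roll":-8.4,"jaw":0.8}]' 3
python3 ang.py
python3 -m pendant '[{"xyz":[0,-0.004,0.001],"roll":0,"jaw":0.8},{"xyz":[0,-0.008,0.002],"roll":0,"jaw":0.8},{"xyz":[0,-0.012,0.003],"roll":0,"jaw":0.8},{"xyz":[0,-0.016,0.004],"roll":0,"jaw":0.8},{"xyz":[0,-0.019,0.005],"roll":0,"jaw":0.8},{"xyz":[0,-0.019,0.005],"roll":0,"jaw":0.8},{"xyz":[0,-0.019,0.005],"roll":0,"jaw":0.8},{"xyz":[0,-0.019,0.005],"roll":0,"jaw":0.8}]' 3
python3 ang.py
```

```text
time_s: 30.05
ee_pos: [537.0, 264.0, 79.3]
ee_rot: [180.0, 0.0, 105.4]
force: [0.5, -0.3, 0.2]
gripper_width: 53.7
30.1 [535.9 263.7  78.9] w 53.825801202146096 f [-2.6 -0.7  1.6]
y -32 h above grip [-50.1 -39.7 -30.1] 1064
y -24 h above grip [-21.9  -2.1  12.5] 3319
y -16 h above grip [17.1 23.5 25.7] 1933
y -8 h above grip [24.5 25.3 25.8] 852
y 8 h above grip [21.4 22.1 22.4] 12
y 16 h above grip [20.3 21.1 21.8] 133
y 24 h above grip [18.9 19.8 20.4] 48
time_s: 31.1
ee_pos: [520.1, 259.9, 74.4]
ee_rot: [179.9, -0.0, 105.4]
force: [2.1, 1.0, 4.5]
gripper_width: 54.0
31.15 [520.  259.9  74.3] w 53.844955620221434 f [1.4 1.6 4.3]
y -24 h above grip [-25.6   4.1  21.5] 3168
y -16 h above grip [-45.1  23.3  24.3] 2121
y -8 h above grip [23.  23.7 24.6] 664
y 8 h above grip [24.  24.7 25.3] 71
y 16 h above grip [24.1 24.8 25.4] 64
```

```bash
python3 -m pendant '[{"xyz":[0,0.001,0],"roll":0,"jaw":0.8},{"xyz":[0,0.001,0],"roll":0,"jaw":0.35},{"xyz":[0,0.001,0],"roll":0,"jaw":0.2},{"xyz":[0,0.001,0],"roll":0,"jaw":0},{"xyz":[0,0.001,0],"roll":0,"jaw":0},{"xyz":[0,0.001,0],"roll":0,"jaw":0},{"xyz":[0,0.001,-0.03],"roll":0,"jaw":0},{"xyz":[0,0.001,-0.08],"roll":0,"jaw":0}]'
python3 -m pendant '[{"xyz":[-0.0,0,-0.06],"roll":6,"jaw":0},{"xyz":[-0.055,0,-0.06],"roll":16,"jaw":0},{"xyz":[-0.110,0,-0.06],"roll":26,"jaw":0},{"xyz":[-0.165,0,-0.06],"roll":36,"jaw":0},{"xyz":[-0.22,0,-0.06],"roll":46,"jaw":0},{"xyz":[-0.275,0,-0.06],"roll":56,"jaw":0},{"xyz":[-0.33,0,-0.06],"roll":59,"jaw":0},{"xyz":[-0.38,0,-0.06],"roll":59,"jaw":0}]'
python3 lane.py; python3 wr.py w10
```

```text
time_s: 32.15
ee_pos: [519.4, 259.2, 153.1]
ee_rot: [-179.7, 0.0, 105.4]
force: [-0.0, 0.8, 0.7]
gripper_width: 91.1
time_s: 33.15
ee_pos: [621.8, -108.5, 214.0]
ee_rot: [180.0, -0.0, 46.4]
force: [1.1, 0.4, 0.5]
gripper_width: 91.2
px[305. 163.] 396 c [596.5   2.1] sz [55.5 54.6] ang 15.3 z [ 69.1 116.1 146.8]
    lane [  -0.3 -200.5]
px[263. 174.] 365 c [558.5 131.1] sz [55.1 53.5] ang 8.4 z [ 73.1 117.3 147.6]
    lane [ -2.6 -66. ]
px[219. 183.] 397 c [528.6 264.2] sz [55.6 54.8] ang 15.1 z [ 70.2 116.5 147.3]
    lane [ 3.8 70.2]
px[175. 194.] 435 c [489.9 397.4] sz [54.6 55. ] ang 16.2 z [ 65.1 116.7 147.7]
    lane [  1.9 208.9]
[ 622.4 -111.3  213.4] [1.799e+02 1.000e-01 4.610e+01]
obj[356.  93.] 5178 c [ 5.962e+02 -1.000e-01] sz [54.6 54.7] ang 15.4 z [ 87.2 117.5 146.6]
obj[199. 205.] 11026 c [ 574.5 -194.8] sz [109.6 168.7] ang 46.8 z [ 59.3  61.6 106.4]
obj[ 40. 215.] 6023 c [ 455.7 -318.7] sz [ 85.6 112.8] ang 40.2 z [ 56.2  61.3 100.2]
obj[220. 316.] 848 c [ 675.  -267.6] sz [78.6 30.1] ang 46.1 z [59.4 61.1 62.9]
  z79-95[ 22. 189.] 449 c [ 438.6 -288.8] sz [24.  46.6] ang 44.7 z [80.2 87.9 94.3]
```

View pics/w10.png

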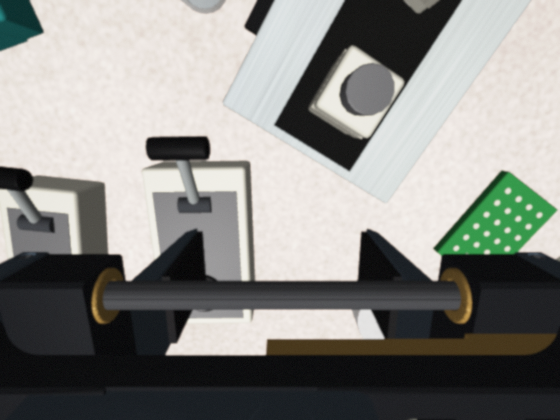

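All four bottles stand on the strip, with lane x between -3 and +4. The picture shows both bars dropped: main at (178,148), branch at (10,180). I'm measuring the bars before gripping.

```bash
python3 - <<'E'
from h import *
im,d,K,C,p=shot('wrist'); W=cloud(d,K,C); Z=W[...,2]; g=im.max(2)
m=((g<60)&(Z>85)&(Z<112)&(d>150)).astype(np.uint8); n,l,s,c=cv2.connectedComponentsWithStats(m)
for i in range(1,n):
    if s[i,4]>150: rc(W[l==i],str(c[i].round()))
im,d,K,C,p=shot('top'); W=cloud(d,K,C); Z=W[...,2]
for n,c in(('main',(520.6,-141.7)),('branch',(425.8,-281.6))):
    m=(np.hypot(W[...,0]-c[0],W[...,1]-c[1])<45)&(Z>88)&(Z<115); 
    if m.sum()>10: rc(W[m],'top '+n)
T=pose();s=env.state();print(T[:3,3],s['ee_rot'][2],toolshift(520.6-T[0,3],-141.7-T[1,3],s['ee_rot'][2]))
E
```

```text
[176. 152.] 1345 c [ 521.4 -144.5] sz [52.4 21. ] ang 47.8 z [101.1 106.  108. ]
[ 14. 183.] 595 c [ 432.6 -278.6] sz [19.3 21.9] ang 43.7 z [ 88.6  99.3 103.5]
top branch 88 c [ 428.3 -283.9] sz [33.2 28.5] ang 40.0 z [ 90.5 100.1 104.6]
[ 621.36278308 -107.07470296  213.50799391] 46.309369033767254 (np.float64(-94.64018499940369), np.float64(-48.94164925536526))
```

```bash
python3 -m pendant '[{"xyz":[-0.048,-0.024,0],"roll":0,"jaw":0},{"xyz":[-0.095,-0.0485,0],"roll":0,"jaw":0},{"xyz":[-0.095,-0.0485,0.0],"roll":0,"jaw":0},{"xyz":[-0.095,-0.0485,0.04],"roll":0,"jaw":0},{"xyz":[-0.095,-0.0485,0.08],"roll":0,"jaw":0},{"xyz":[-0.095,-0.0485,0.08],"roll":0,"jaw":0},{"xyz":[-0.095,-0.0485,0.08],"roll":0,"jaw":0},{"xyz":[-0.095,-0.0485,0.08],"roll":0,"jaw":0}]'
python3 -c "
from h import *
s=env.state();p=s['ee_pos'];y=s['ee_rot'][2];print(p,y,toolshift(521-p[0],-142.5-p[1],y))"
```

```text
time_s: 34.35
ee_pos: [522.5, -141.9, 135.8]
ee_rot: [179.8, -0.1, 46.4]
force: [-0.4, 0.5, 0.0]
gripper_width: 91.4
[ 522.48791333 -141.92678663  135.78356391] 46.44540560073792 (np.float64(-1.4406580249928906), np.float64(-0.683347725549659))
```

```bash
python3 -m pendant '[{"xyz":[0,0,0.03],"roll":0,"jaw":0},{"xyz":[0,0,0.05],"roll":0,"jaw":0},{"xyz":[0,0,0.056],"roll":0,"jaw":0},{"xyz":[0,0,0.056],"roll":0,"jaw":0},{"xyz":[0,0,0.056],"roll":0,"jaw":0.3},{"xyz":[0,0,0.056],"roll":0,"jaw":0.6},{"xyz":[0,0,0.056],"roll":0,"jaw":0.8},{"xyz":[0,0,0.056],"roll":0,"jaw":0.8}]' 10
python3 -m pendant '[{"xyz":[0,0,0],"roll":0,"jaw":0.8},{"xyz":[0,0.0072,-0.0103],"roll":0,"jaw":0.8},{"xyz":[0,0.0161,-0.0192],"roll":0,"jaw":0.8},{"xyz":[0,0.0264,-0.0264],"roll":0,"jaw":0.8},{"xyz":[0,0.0377,-0.0317],"roll":0,"jaw":0.8},{"xyz":[0,0.0499,-0.0349],"roll":0,"jaw":0.8},{"xyz":[0,0.0624,-0.036],"roll":0,"jaw":0.8},{"xyz":[0,0.0624,-0.036],"roll":0,"jaw":0.8}]' 10
```

```text
time_s: 35.35
ee_pos: [518.9, -143.9, 78.1]
ee_rot: [-180.0, 0.4, 46.6]
force: [-9.8, -13.1, 4.9]
gripper_width: 53.7
time_s: 36.35
ee_pos: [564.7, -187.1, 113.7]
ee_rot: [-180.0, 0.3, 46.5]
force: [-5.2, -5.2, 1.2]
gripper_width: 53.8
```

```bash
python3 -m pendant '[{"xyz":[0,0.006,0.0003],"roll":0,"jaw":0.8},{"xyz":[0,0.011,0.001],"roll":0,"jaw":0.8},{"xyz":[0,0.0165,0.002],"roll":0,"jaw":0.8},{"xyz":[0,0.0165,0.002],"roll":0,"jaw":0.8},{"xyz":[0,0.0165,0.002],"roll":0,"jaw":0.4},{"xyz":[0,0.0165,0.002],"roll":0,"jaw":0},{"xyz":[0,0.0165,0.002],"roll":0,"jaw":0},{"xyz":[0,0.0165,0.002],"roll":0,"jaw":0}]' 10
python3 -m pendant '[{"xyz":[0,0,-0.03],"roll":0,"jaw":0},{"xyz":[0,0,-0.06],"roll":0,"jaw":0},{"xyz":[0,0,-0.09],"roll":0,"jaw":0},{"xyz":[-0.04,-0.045,-0.09],"roll":2,"jaw":0},{"xyz":[-0.08,-0.09,-0.09],"roll":4,"jaw":0},{"xyz":[-0.12,-0.12,-0.09],"roll":6.5,"jaw":0},{"xyz":[-0.12,-0.12,-0.09],"roll":6.5,"jaw":0},{"xyz":[-0.12,-0.12,-0.09],"roll":6.5,"jaw":0}]'
python3 - <<'E'
from h import *
im,d,K,C,p=shot('wrist'); cv2.imwrite('pics/w11.png',im); W=cloud(d,K,C); Z=W[...,2]; g=im.max(2)
m=((g<60)&(Z>85)&(Z<145)&(d>100)).astype(np.uint8); n,l,s,c=cv2.connectedComponentsWithStats(m)
for i in range(1,n):
    if s[i,4]>150: rc(W[l==i],str(c[i].round()))
T=pose();s=env.state();print(T[:3,3],s['ee_rot'][2])
E
```

```text
time_s: 37.35
ee_pos: [578.3, -196.1, 111.9]
ee_rot: [-180.0, -0.0, 46.4]
force: [0.1, -0.2, -0.6]
gripper_width: 81.7
time_s: 38.35
ee_pos: [409.5, -200.7, 202.4]
ee_rot: [179.9, -0.1, 39.9]
force: [0.9, 0.3, -0.4]
gripper_width: 91.1
[239. 275.] 409 c [ 421.2 -278.1] sz [33.7  9.4] ang 33.9 z [ 90.7  98.4 102.3]
[ 409.79587136 -200.72200364  202.22626087] 39.94011448148181
```

View pics/w11.png

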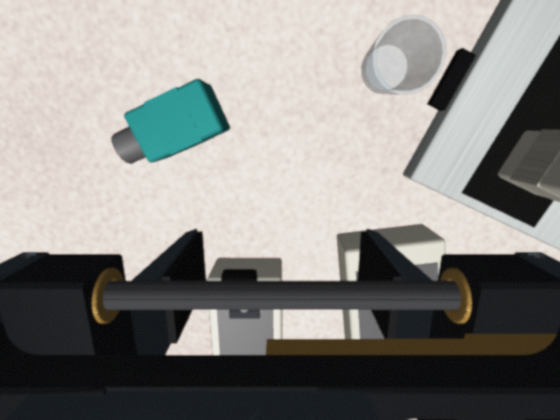

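```bash
python3 - <<'E'
from h import *
im,d,K,C,p=shot('top'); W=cloud(d,K,C); Z=W[...,2]
for n,c in(('main up?',(577.5,-196)),('main dn?',(521,-142)),('branch dn',(425.8,-281.8))):
    m=(np.hypot(W[...,0]-c[0],W[...,1]-c[1])<40)&(Z>88)&(Z<150); print(n,m.sum())
    if m.sum()>10: rc(W[m],'top '+n)
T=pose();s=env.state();print(T[:3,3],s['ee_rot'][2],toolshift(425.8-T[0,3],-281.8-T[1,3],s['ee_rot'][2]))
E
```

```text
main up? 153
top main up? 153 c [ 576.2 -194.2] sz [52.7 25.6] ang 45.5 z [102.  137.1 142.5]
main dn? 0
branch dn 0
[ 409.87000884 -200.67178103  202.02542988] 39.95810540717284 (np.float64(-39.8921924896788), np.float64(72.41661073415828))
```

```bash
python3 -m pendant '[{"xyz":[-0.02,0.036,0],"roll":0,"jaw":0},{"xyz":[-0.040,0.0724,0],"roll":0,"jaw":0},{"xyz":[-0.040,0.0724,0.0],"roll":0,"jaw":0},{"xyz":[-0.040,0.0724,0.04],"roll":0,"jaw":0},{"xyz":[-0.040,0.0724,0.07],"roll":0,"jaw":0},{"xyz":[-0.040,0.0724,0.07],"roll":0,"jaw":0},{"xyz":[-0.040,0.0724,0.07],"roll":0,"jaw":0},{"xyz":[-0.040,0.0724,0.07],"roll":0,"jaw":0}]'
python3 - <<'E'
from h import *
im,d,K,C,p=shot('wrist'); W=cloud(d,K,C); T=pose();s=env.state();p=T[:3,3];y=s['ee_rot'][2];print(p,y,toolshift(425.8-p[0],-281.8-p[1],y))
cv2.imwrite('pics/w12.png',im)
E
```

```text
time_s: 39.45
ee_pos: [425.3, -282.0, 133.3]
ee_rot: [179.8, -0.1, 39.9]
force: [-0.2, 0.0, 0.8]
gripper_width: 91.4
[ 425.1115487  -282.04555585  133.24754536] 39.93091377076006 (np.float64(0.685530827119025), np.float64(0.253594853077282))
```

View pics/w12.png

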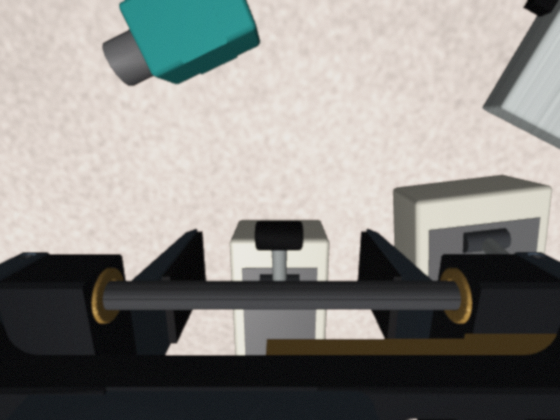

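Bar centred between the open fingers at (279,235).

```bash
python3 -m pendant '[{"xyz":[0,0,0.03],"roll":0,"jaw":0},{"xyz":[0,0,0.05],"roll":0,"jaw":0},{"xyz":[0,0,0.059],"roll":0,"jaw":0},{"xyz":[0,0,0.059],"roll":0,"jaw":0},{"xyz":[0,0,0.059],"roll":0,"jaw":0.4},{"xyz":[0,0,0.059],"roll":0,"jaw":0.8},{"xyz":[0,0,0.059],"roll":0,"jaw":0.95},{"xyz":[0,0,0.059],"roll":0,"jaw":0.95}]' 10
python3 -m pendant '[{"xyz":[0,0,0],"roll":0,"jaw":0.95},{"xyz":[0,0.0064,-0.0091],"roll":0,"jaw":0.95},{"xyz":[0,0.0143,-0.017],"roll":0,"jaw":0.95},{"xyz":[0,0.0234,-0.0234],"roll":0,"jaw":0.95},{"xyz":[0,0.0335,-0.0281],"roll":0,"jaw":0.95},{"xyz":[0,0.0443,-0.031],"roll":0,"jaw":0.95},{"xyz":[0,0.0554,-0.032],"roll":0,"jaw":0.95},{"xyz":[0,0.0554,-0.032],"roll":0,"jaw":0.95}]' 10
```

```text
time_s: 40.5
ee_pos: [424.3, -281.8, 73.1]
ee_rot: [180.0, -0.0, 39.9]
force: [-0.1, -0.1, -0.8]
gripper_width: 54.2
time_s: 41.5
ee_pos: [460.0, -326.3, 106.5]
ee_rot: [179.8, 0.1, 39.9]
force: [-4.4, -2.7, 5.6]
gripper_width: 34.0
```

```bash
python3 -m pendant '[{"xyz":[0,0.005,0.0003],"roll":0,"jaw":0.95},{"xyz":[0,0.010,0.001],"roll":0,"jaw":0.95},{"xyz":[0,0.0145,0.0018],"roll":0,"jaw":0.95},{"xyz":[0,0.0145,0.0018],"roll":0,"jaw":0.95},{"xyz":[0,0.0145,0.0018],"roll":0,"jaw":0.5},{"xyz":[0,0.0145,0.0018],"roll":0,"jaw":0},{"xyz":[0,0.0145,0.0018],"roll":0,"jaw":0},{"xyz":[0,0.0145,0.0018],"roll":0,"jaw":0}]' 10
python3 -m pendant '[{"xyz":[0,0,0],"roll":0,"jaw":0},{"xyz":[0,0,-0.04],"roll":0,"jaw":0},{"xyz":[0,0,-0.09],"roll":0,"jaw":0},{"xyz":[0,-0.05,-0.11],"roll":0,"jaw":0},{"xyz":[0,-0.10,-0.11],"roll":0,"jaw":0},{"xyz":[0,-0.15,-0.11],"roll":0,"jaw":0},{"xyz":[0,-0.20,-0.11],"roll":0,"jaw":0},{"xyz":[0,-0.20,-0.11],"roll":0,"jaw":0}]'
python3 lane.py; python3 - <<'E'
from h import *
im,d,K,C,p=shot('top'); W=cloud(d,K,C); Z=W[...,2]; cv2.imwrite('pics/fin.png',cv2.resize(im[120:300,150:470],None,fx=2.5,fy=2.5,interpolation=3))
for n,c in(('main up',(577.5,-196)),('branch up',(470.6,-335))):
    m=(np.hypot(W[...,0]-c[0],W[...,1]-c[1])<40)&(Z>108)&(Z<150); print(n,m.sum())
    if m.sum()>10: rc(W[m],'top '+n)
print(env.state()['time_s'],env.state()['force'])
E
```

```text
time_s: 42.5
ee_pos: [469.2, -335.2, 103.0]
ee_rot: [-180.0, -0.0, 39.9]
force: [-0.2, 1.1, -0.1]
gripper_width: 70.7
time_s: 43.5
ee_pos: [338.4, -179.8, 213.2]
ee_rot: [-180.0, -0.0, 40.0]
force: [-0.3, -0.3, 0.7]
gripper_width: 91.3
px[305. 163.] 397 c [595.9   2. ] sz [54.2 54.6] ang 15.6 z [ 66.8 116.6 147.2]
    lane [  -0.8 -200.5]
px[263. 174.] 365 c [558.3 131.1] sz [54.6 53.4] ang 8.7 z [ 74.  117.2 146.9]
    lane [ -2.8 -66.1]
px[219. 183.] 397 c [528.3 263.9] sz [55.3 54.7] ang 14.4 z [ 66.3 116.2 146.9]
    lane [ 3.5 70. ]
px[175. 194.] 432 c [490.  397.7] sz [55.6 55. ] ang 16.0 z [ 66.6 116.6 147.2]
    lane [  2.1 209.1]
main up 140
top main up 140 c [ 577.6 -195.2] sz [52.3 21.2] ang 47.8 z [126.3 138.  142.3]
branch up 89
top branch up 89 c [ 463.3 -326.5] sz [33.7 21.4] ang 37.7 z [123.1 131.  136.6]
43.6 [0.09587474 0.21497942 0.14553526]
```

View pics/fin.png

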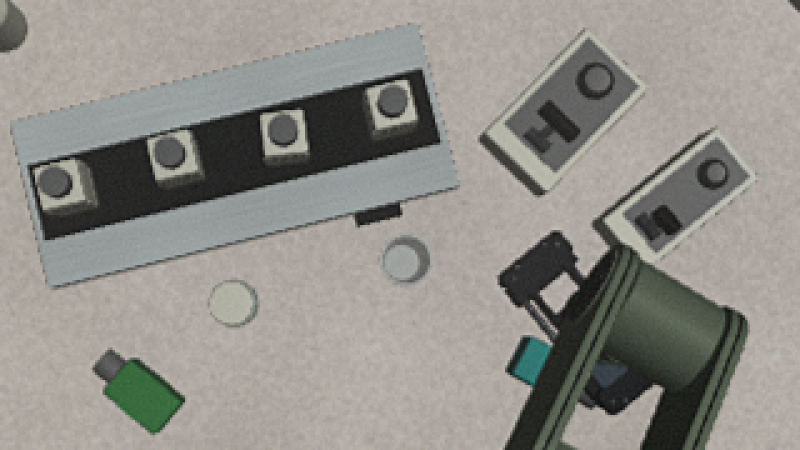

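The branch bar reads 11 mm short of its stop, near vertical. I'm re-checking it and will push it home.

```bash
python3 -m pendant '[{"xyz":[0,0,0],"roll":0,"jaw":1},{"xyz":[0,0,0],"roll":0,"jaw":1},{"xyz":[0,0,0],"roll":0,"jaw":1},{"xyz":[0,0,0],"roll":0,"jaw":1},{"xyz":[0,0,0],"roll":0,"jaw":1},{"xyz":[0,0,0],"roll":0,"jaw":1},{"xyz":[0,0,0],"roll":0,"jaw":1},{"xyz":[0,0,0],"roll":0,"jaw":1}]' 10
python3 - <<'E'
from h import *
im,d,K,C,p=shot('top'); W=cloud(d,K,C); Z=W[...,2]
m=(np.hypot(W[...,0]-467,W[...,1]+330)<40)&(Z>108)&(Z<150); rc(W[m],'branch')
m=(np.hypot(W[...,0]-577,W[...,1]+196)<40)&(Z>108)&(Z<150); rc(W[m],'main')
T=pose();s=env.state();p=T[:3,3];y=s['ee_rot'][2];print(p,y,toolshift(470.6-p[0],-335-p[1],y))
E
```

```text
time_s: 44.6
ee_pos: [340.8, -181.9, 213.1]
ee_rot: [-180.0, -0.0, 39.9]
force: [-0.7, 0.5, -0.0]
gripper_width: 13.7
branch 89 c [ 463.2 -326.6] sz [34.5 21.9] ang 41.3 z [122.6 131.4 137.6]
main 141 c [ 577.7 -195.5] sz [52.4 21.9] ang 46.7 z [128.9 137.2 142.7]
[ 340.76888951 -181.92305953  213.1461959 ] 39.916702105500725 (np.float64(1.3522465694587424), np.float64(200.7158149864254))
```

```bash
python3 -m pendant '[{"xyz":[0.001,0.05,0],"roll":0,"jaw":1},{"xyz":[0.001,0.10,0],"roll":0,"jaw":1},{"xyz":[0.001,0.135,0],"roll":0,"jaw":1},{"xyz":[0.001,0.14,0.05],"roll":0,"jaw":1},{"xyz":[0.001,0.14,0.095],"roll":0,"jaw":1},{"xyz":[0.001,0.14,0.098],"roll":0,"jaw":1},{"xyz":[0.001,0.145,0.098],"roll":0,"jaw":1},{"xyz":[0.001,0.15,0.098],"roll":0,"jaw":1}]' 10
python3 -m pendant '[{"xyz":[0,0.004,0],"roll":0,"jaw":1},{"xyz":[0,0.008,0],"roll":0,"jaw":1},{"xyz":[0,0.012,0],"roll":0,"jaw":1},{"xyz":[0,0.015,0],"roll":0,"jaw":1},{"xyz":[0,0.018,0],"roll":0,"jaw":1},{"xyz":[0,0.021,0],"roll":0,"jaw":1},{"xyz":[0,0.023,0],"roll":0,"jaw":1},{"xyz":[0,0.023,0],"roll":0,"jaw":1}]' 10
python3 - <<'E'
from h import *
im,d,K,C,p=shot('wrist'); cv2.imwrite('pics/w13.png',im)
s=env.state();p=s['ee_pos'];print(p,s['force'],toolshift(470.6-p[0],-335-p[1],s['ee_rot'][2]))
E
```

```text
time_s: 45.65
ee_pos: [439.4, -297.5, 117.3]
ee_rot: [179.7, -0.1, 39.9]
force: [0.0, 1.3, 0.8]
gripper_width: 0.6
time_s: 46.65
ee_pos: [452.6, -314.1, 115.1]
ee_rot: [-180.0, -0.0, 39.9]
force: [0.8, -0.0, 0.8]
gripper_width: 0.6
[ 452.55710328 -313.94162015  115.07094377] [-0.81088645 -0.07594005 -0.57949691] (np.float64(0.328453233434125), np.float64(27.728930787017433))
```

View pics/w13.png

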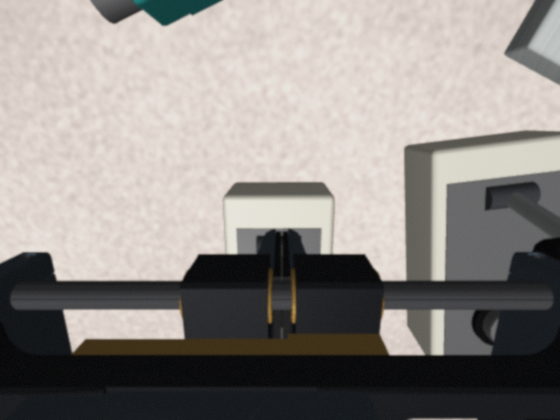

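No contact force yet; pushing on slowly until the stop is felt.

```bash
python3 -m pendant '[{"xyz":[0,0.001,0],"roll":0,"jaw":1},{"xyz":[0,0.002,0],"roll":0,"jaw":1},{"xyz":[0,0.003,0],"roll":0,"jaw":1},{"xyz":[0,0.004,0],"roll":0,"jaw":1},{"xyz":[0,0.005,0],"roll":0,"jaw":1},{"xyz":[0,0.005,0],"roll":0,"jaw":1},{"xyz":[0,0.005,0],"roll":0,"jaw":1},{"xyz":[0,0.005,0],"roll":0,"jaw":1}]' 10
cat > br.py <<'E'
from h import *
im,d,K,C,p=shot('top'); W=cloud(d,K,C); Z=W[...,2]
m=(np.hypot(W[...,0]-467,W[...,1]+330)<40)&(Z>108)&(Z<150); print(m.sum())
if m.sum()>20: rc(W[m],'branch')
print(env.state()['force'])
E
python3 br.py
```

```text
time_s: 47.7
ee_pos: [453.6, -315.2, 115.1]
ee_rot: [-179.6, 0.0, 39.9]
force: [-5.0, 6.6, 6.6]
gripper_width: 0.5
4
[-4.99891626  7.15418218  4.96910883]
```

The reaction is about 8 N against the push, so the lever is on its stop. Backing off and checking.

```bash
python3 -m pendant '[{"xyz":[0,-0.01,0],"roll":0,"jaw":1},{"xyz":[0,-0.04,0],"roll":0,"jaw":1},{"xyz":[0,-0.06,-0.04],"roll":0,"jaw":1},{"xyz":[0,-0.06,-0.09],"roll":0,"jaw":1},{"xyz":[0,-0.11,-0.1],"roll":0,"jaw":1},{"xyz":[0,-0.16,-0.1],"roll":0,"jaw":1},{"xyz":[0,-0.18,-0.1],"roll":0,"jaw":1},{"xyz":[0,-0.18,-0.1],"roll":0,"jaw":1}]' 10
python3 br.py; python3 lane.py; python3 - <<'E'
from h import *
im,d,K,C,p=shot('top'); W=cloud(d,K,C); Z=W[...,2]; cv2.imwrite('pics/fin2.png',cv2.resize(im[120:300,150:470],None,fx=2.5,fy=2.5,interpolation=3))
m=(np.hypot(W[...,0]-577,W[...,1]+196)<40)&(Z>108)&(Z<150); rc(W[m],'main')
for n,b in dict(beaker=(300,325,210,235),jar=(230,256,230,254)).items():
    q=np.zeros(Z.shape,bool); q[b[2]:b[3],b[0]:b[1]]=1; rc(W[q&(Z>30)],n)
E
```

```text
time_s: 48.75
ee_pos: [340.4, -179.7, 215.5]
ee_rot: [179.9, -0.0, 40.0]
force: [0.2, -1.5, 0.1]
gripper_width: 0.4
93
branch 93 c [ 470.1 -334.3] sz [33.5 21. ] ang 40.3 z [118.9 129.1 134.6]
[ 0.53573179 -0.40169009  0.7679973 ]
px[305. 163.] 395 c [596.2   2.3] sz [54.4 54.9] ang 16.0 z [ 68.9 116.4 146.7]
    lane [  -0.5 -200.2]
px[263. 174.] 362 c [558.5 131. ] sz [54.7 53.3] ang 8.1 z [ 73.4 117.2 147.3]
    lane [ -2.6 -66.1]
px[219. 183.] 398 c [528.4 264.1] sz [55.5 54.6] ang 15.4 z [ 69.4 116.7 147.3]
    lane [ 3.7 70.1]
px[175. 194.] 435 c [489.9 397.5] sz [55.1 55.7] ang 14.5 z [ 64.1 116.3 147.3]
    lane [  1.9 209. ]
main 143 c [ 577.8 -195.5] sz [52.7 22.4] ang 48.1 z [129.1 137.1 142.8]
beaker 155 c [412.7 -23.5] sz [62.2 62.3] ang 1.8 z [34.2 66.1 73.5]
jar 290 c [352.3 189.9] sz [56.5 56.6] ang 0.9 z [40.4 73.7 78.4]
```

View pics/fin2.png

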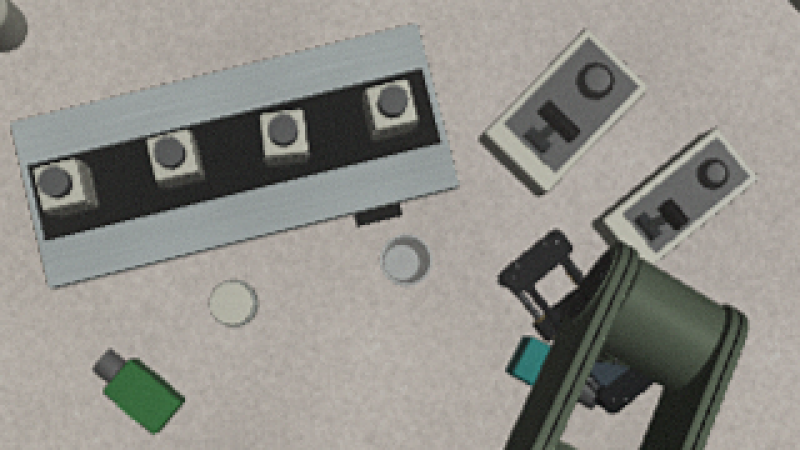

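Both bars are back at their starting positions (branch (470,-334), main (578,-195)). All four bottles stand on the strip, and the beaker and jar haven't moved. Handing in.

```bash
python3 -c "
from workcell import env
print(env.job_done())"
```

```text
the job is handed in; nothing more can be done
None
```

The job is done and handed in at about 49 s. I tripped the branch unit and then the main unit, and stood all three tipped bottles on the strip in the row with the standing one. I then lifted the main lever, and the branch lever last.

Last checks with the top camera, arm clear:
- **Bottles:** all four are upright with their tops at about 147 mm. They sit within 4 mm of the lane's centre line, at about -200, -66, 70 and 209 mm along it, so wholly on the strip.
- **Levers:** both crossbars are within about 1 mm of where they were at the start.
- **Other things:** the beaker and jar read the same positions as at the start. I saw nothing else disturbed, but did not re-measure the green and turquoise bottles at the end. The arm partly hid the turquoise one.

One check failed along the way. After its first lift, the branch lever stuck just past vertical, 11 mm short of its stop. I pushed it home with the shut fingers until I felt about 10 N from the stop, and the re-check was good.

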